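Fit the banding-wheel head on its spindle

ROBOT

A 6-joint arm with a two-finger parallel gripper is mounted at the origin on the work surface. World frame = base frame: x ahead of the robot, y to its left, z up, the work surface at z = 0. Lengths are in mm, angles in degrees, forces in N, time in s.
With the tool pointing down it reaches from about 350 to 850 mm from the base axis. Payload 8.1 kg.
Tool frame: the origin (TCP) lies where the fingers leave the gripper's body, on its centre line; the fingertips stand 73 mm ahead of it and the grasp point (between the pads) lies 54 mm ahead of it; z points along the fingers, y is the line along which they close (so a half turn about z gives the same grasp; the last joint's range is limited). The gripper opens to 85 mm and grips with 20 to 120 N. Pads are 22 mm wide; open, the fingers measure 114 mm over their backs; the gripper's body (76 mm by 85 mm) begins 54 mm behind the grasp point. The pads swing forward as they close: fully open they stand 13 mm farther back than shut.
Start: joints at [67.987, 7.471, 85.268, -0, 87.261, -4.893], TCP at [176.603, 573.426, 303.892] pointing down, gripper open.
Joint ranges: [-169.43, 169.43], [-51.17, 129.36], [1.28, 143.12], [-76.62, 256.62], [0, 156.53], [-152.29, 152.29]. Speed limits (degrees/s): [136.94, 136.94, 159.86, 180, 180, 180].

INTERFACE

Orientations are given as [roll, pitch, yaw] about the fixed x, y, z axes, in that order (R = Rz(yaw) Ry(pitch) Rx(roll)).
In Python, from bench import sense, optics, r gives the robot as it stands.
- The arm moves only by the tool servo_tool, never from a script. Its argument "plan" is a list that holds one entry, the list of rows, each a list of 5 numbers: the shift along the world's x, y, z in m, then the turn about the world's z in degrees, then the finger opening in m, from 0 to 0.0854. A call has 1 to 10 rows; each row shifts and turns the commanded pose from where the row before left it; what a row does not reach is not made up. A row lasts 1/10 s, in which the tool goes at most 50 mm and 8.59 degrees, less where a joint would pass 70% of its speed; a pose out of reach is approached as far as the arm can. A call is refused whole if a number of a shift passes 0.05 or a number of a turn 8.59, either way. A call with a gripper value outside its range is refused whole. The fingers move at their own pace and stop on an object; "force" is the grip in N (left out, the last holds). Time passes only in rows, so rows that do not move let the fingers close. It gives the time, the measured TCP pose, the force, the opening and the grip force at its end, in the units of the state.
- sense(): the state, without advancing time (a new reading comes with each control period).
- optics.snapshot(name): name is "side" or "top" or "wrist"; returns a dict with "frame" (480x640x3 uint8, blue, green, red), "fx", "fy", "cx", "cy" (pixels), "dist_coeffs" ([k1, k2, p1, p2, k3] as OpenCV has them; the pictures are not rectified), "cam_to_world" (4x4, takes a point from camera to world coordinates). Camera axes: x right, y down, z forward; pixel columns grow to the right and rows downward; lengths in mm; the calibration is good to about 2 mm. A picture is of the moment at which its call begins. There is no depth.
- r.hand_in(): hands the job in; it is judged then, once.
The state is a dict: "time": time; "joint_pos": joint angles; "qd": joint speeds; "joint_efforts": joint torques, N m; "tool_pos": TCP position; "tcp_rot": TCP orientation; "ft_force": force on the tool from outside, world axes, zero at the start; "wrist_torque": the same for the moment, N m; "finger_gap": finger opening in mm; "grip_force": force on a finger pad.
Only numpy, scipy, OpenCV 4.12 (cv2) and the standard library are available. Lean on these libraries where they do the work, as an engineer would, in place of code of your own. Each camera call takes 0.05 s, during which the arm holds its last target. There are 200 camera calls.

TASK

Draw the metal wheel head up out of its slot in the plate rack by its rim, without disturbing the two plain bats beside it, and lay it on the sloping stand with its red-banded boss facing up; let go of it there. Then take it again by the boss, slide its sleeve gently down over the upright spindle of the green base until it sits fully home and level on the shoulder, boss up, and let go; leave the other things on the table alone.

Things in the scene. Friction and masses are not known exactly. Their poses are not given: they have to be found in the camera images.
- head: wheel head: aluminium disc, diameter 130, 10 thick, dark sleeve (outer diameter 44, bore 26) right through it, 25 proud of one face (boss, red band) and 38 of the other (hub). 0.4-0.7 kg. Origin: centre of the disc, mid-thickness; z along the bore to the boss: boss ends at z=+30, hub at z=-43. Starts on edge in one of the rack's slots, boss towards the rack's +y; all in mm
- bat_a: white plaster bat, a plain disc 130 mm in diameter, 10 mm thick, on edge in another slot of the rack. Origin: its centre; z along its axis. To be left in its slot
- bat_b: wooden bat, a plain disc 130 mm in diameter, 10 mm thick, on edge in another slot of the rack. Origin: its centre; z along its axis. To be left in its slot
- rack: wooden plate rack, fixed, 120 (x) by 215 (y), 67 high. Three slots at y = -62, 0, 62 hold discs on edge (axis along y) on rails at x = -40 and 40, each between four pegs of diameter 8 at the rails, 14 clear, tops at z = 67. A disc in a slot has its centre 80 and its top 145 above the table. Origin: centre of its underside, on the table; all in mm
- stand: 45-degree wooden stand, fixed, 125 (x) by 150 (y), facing its +y: outward normal (0, .707, .707), downhill (0, .707, -.707). Rails 12 wide at x = -42 and 42 carry the disc's hub face, the hub in the 72 gap between; a pin (diameter 12, 12 high) at each rail's lower end stops the rim. Rails end 50 uphill of the seat, so the disc's top rim overhangs. Origin: centre of underside; all in mm
- stand_seat (a point): where the centre (origin) of the head comes when it lies on the stand against both pins: 80 mm above the stand's origin. Axes are the stand's
- base: green base of the banding wheel, fixed: foot diameter 128, neck diameter 52 up to the flat shoulder 48 above the table; from it a steel spindle of diameter 23 stands upright to 130 above the table, its last 12 tapered to diameter 10. Origin: centre of its underside, on the table, on the spindle's axis; all in mm
- base_shoulder (a point): point on the spindle's axis at the height of the shoulder, 48 mm above the table; with the head home its hub's end rests here, the head's origin is 43 mm above this point, and the spindle's tip shows 9 mm above the boss
- pot: grey two-handled clay-coloured pot, 95 mm tall, 112 mm over the handles; leave alone. Origin: centre of its foot
- tub: grey tub 100 mm wide, 125 mm tall, with a brush to 210 mm; leave alone. Origin: centre of its foot
- sprayer: spray bottle 76 mm wide, 195 mm tall, yellow head; leave alone. Origin: centre of its foot
- knife: spatula 150 mm long lying on the table; leave alone. Origin: its middle, on the table
- post: terracotta tube (kiln post) 44 mm wide, 100 mm tall, standing; leave alone. Origin: centre of its foot
- glaze_jar: blue jar 76 mm wide, 95 mm tall; leave alone. Origin: centre of its foot
There are look-alikes about, which are no part of the job. What is shaped like the stand but purple is not meant.

How it is judged (in metres and radians):
On the way, in this order (a step that is already met when the one before it is completed fails the run):
1. the wheel head is lifted clear of the rack, its axis still within 25 degrees of level (z of head in the frame of rack above 0.135 m and angle between head's own z axis and vertical between 1.13 and 2.01 rad), for 0.1 s.
2. the wheel head lies on the sloping stand, boss up, at rest and let go (centre within 15 mm of the seat, axis 45 +/- 8 degrees) (distance between head and stand_seat below 0.015 m and angle between head's own z axis and vertical between 0.645 and 0.925 rad and linear speed of head below 0.03 m/s and contact force between the fingers and head below 0.1 N), for 0.2 s.
At the end, for the whole second after the job is handed in: The head sits on the base with the spindle through its sleeve: centre within 4 mm of the spindle's axis, hub down on the shoulder (within 3 mm), boss up, level within 3.5 degrees, at rest and let go; both bats still in their slots and all bystanders where they were (horizontal distance between head and base_shoulder below 0.004 m and z of head in the frame of base_shoulder between 0.039 and 0.046 m and angle between head's own z axis and vertical below 0.06 rad and linear speed of head below 0.02 m/s); the robot touches nothing.
It fails at once if a bat in the rack is shifted by more than 20 mm (distance of any of bat_a, bat_b from where it was at the start of the episode above 0.02 m).
It fails at once if another thing on the table is shifted by more than 30 mm (distance of any of pot, tub, sprayer, glaze_jar, knife, post from where it was at the start of the episode above 0.03 m).
It fails at once if the head is dropped or rammed on the base (more than 60 N between them) (contact force between head and base above 60 N).
It also fails if it takes over 72 s, if anything falls off the work surface, if the arm or the gripper's body presses on something with over 40 N, if the wrist force passes 120 N, or if a joint passes its speed limit or range.

## Working session

There is one attempt and no reset: what is moved stays moved. The work goes in short steps, Python scripts to look and compute and a tool call to move; the robot and the scene stay as the last step left them, time stands still between calls to the robot, and variables do not carry over. Pictures are saved under pics/ and viewed, at most 10 in all, crops included, and the job is handed in when it is done.

Besides the shell and the picture viewer there is one more tool, called after "Emit:" as name(argument=value, ...) on one line, values as JSON. servo_tool: Moves the arm, as the interface text tells. Its arguments: {"type":"object","properties":{"plan":{"type":"array"},"force":{"type":"number"}},"required":["plan"]}

```bash
ls; mkdir -p pics; cat > h.py <<'E'
import numpy as np, cv2, pickle
from bench import sense, optics, r
def snap(n,f):
    s=optics.snapshot(n); cv2.imwrite(f'pics/{f}.png',s['frame']); pickle.dump(s,open(f'pics/{f}.pkl','wb')); return s
def load(f): return pickle.load(open(f'pics/{f}.pkl','rb'))
def KD(s): return np.array([[s['fx'],0,s['cx']],[0,s['fy'],s['cy']],[0,0,1.]]),np.array(s['dist_coeffs'],float)
def ray(s,uv):
    K,D=KD(s); p=cv2.undistortPoints(np.array(uv,float).reshape(-1,1,2),K,D).reshape(-1,2)
    T=np.array(s['cam_to_world']); d=np.c_[p,np.ones(len(p))]@T[:3,:3].T
    return T[:3,3],d
def onz(s,uv,z):
    o,d=ray(s,uv); return o+d*((z-o[2])/d[:,2])[:,None]
def proj(s,P):
    K,D=KD(s); T=np.linalg.inv(np.array(s['cam_to_world']))
    return cv2.projectPoints(np.array(P,float).reshape(-1,1,3),cv2.Rodrigues(T[:3,:3])[0],T[:3,3],K,D)[0].reshape(-1,2)
E
python3 - <<'E'
from h import *
np.set_printoptions(precision=3,suppress=True)
for n in('top','side'):
    s=snap(n,n+'0'); print(n,s['fx'],s['dist_coeffs']); print(np.array(s['cam_to_world']))
print(sense())
E
```

```text
pics
top 604.6944907333449 [-0.112  0.     0.     0.     0.   ]
[[  -0.002   -0.998    0.057  417.981]
 [  -1.       0.003    0.015   -8.62 ]
 [  -0.015   -0.057   -0.998 1519.842]
 [   0.       0.       0.       1.   ]]
side 518.2907742932445 [0.002 0.    0.    0.    0.   ]
[[   0.926   -0.204    0.319  112.01 ]
 [  -0.378   -0.531    0.758 -937.451]
 [   0.014   -0.822   -0.569  773.684]
 [   0.       0.       0.       1.   ]]
{'time': 0.1, 'joint_pos': array([67.989,  7.511, 85.323,  0.   , 87.259, -4.893]), 'qd': array([-0.033, -0.179, -0.028,  0.033, -0.021,  0.001]), 'joint_efforts': array([  0.001, -57.095, -50.194,  -0.   ,   0.008,  -0.   ]), 'tool_pos': array([176.447, 573.093, 302.952]), 'tcp_rot': array([-179.907,   -0.008,  162.882]), 'ft_force': array([-0.719,  0.435, -0.516]), 'wrist_torque': array([ 0.018, -0.047,  0.056]), 'grip_force': 0.0, 'finger_gap': 85.49011900084984}
```

View pics/top0.png

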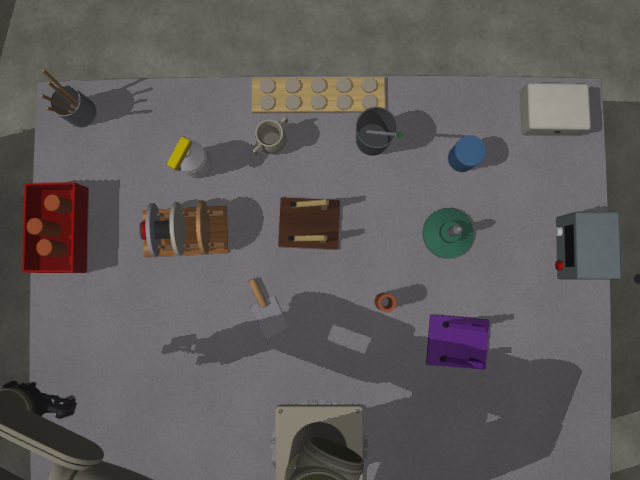

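View pics/side0.png

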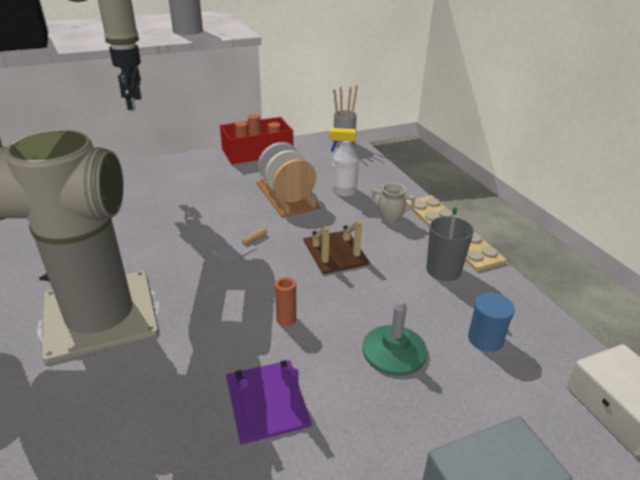

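```bash
python3 - <<'E'
from h import *
s=load('top0'); f=s['frame']
a=cv2.resize(f[180:280,125:355],None,fx=3.4,fy=3.4,interpolation=cv2.INTER_CUBIC)
s2=load('side0');b=cv2.resize(s2['frame'][130:280,240:400],None,fx=1.6,fy=1.6,interpolation=cv2.INTER_CUBIC)
c=cv2.resize(f[195:275,410:520],None,fx=3,fy=3,interpolation=cv2.INTER_CUBIC)
W=np.zeros((590,790,3),np.uint8); W[:a.shape[0],:a.shape[1]]=a[:,:790]; W[345:345+b.shape[0],:b.shape[1]]=b; W[345:345+c.shape[0],300:300+c.shape[1]]=c
cv2.imwrite('pics/crop0.png',W)
E
```

```text
(no output)
```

View pics/crop0.png

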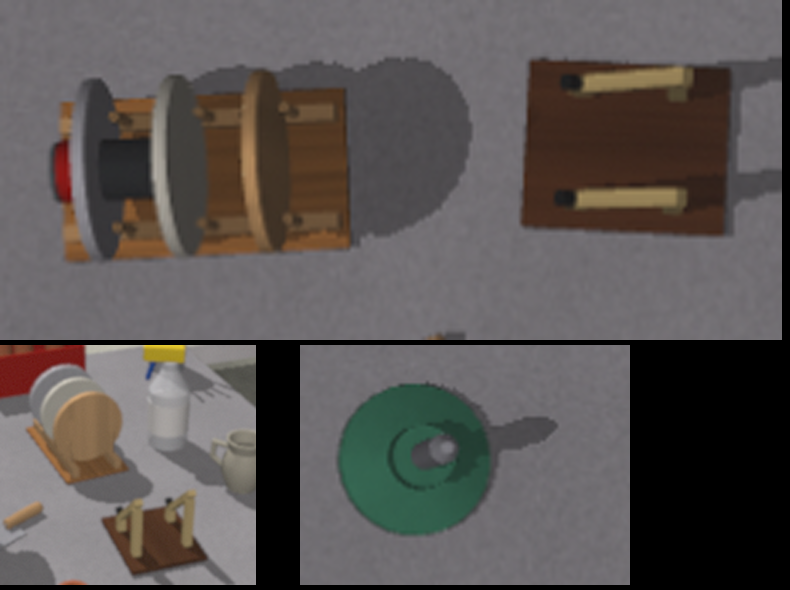

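```bash
python3 - <<'E'
from h import *
np.set_printoptions(precision=1,suppress=True)
s=load('top0'); f=s['frame']; hsv=cv2.cvtColor(f,cv2.COLOR_BGR2HSV)
for y,x in((240,310),(222,240),(222,312),(210,222),(240,440),(233,150),(230,143)): print((y,x),f[y,x],hsv[y,x])
def rect(m,z,name):
    n,l,st,c=cv2.connectedComponentsWithStats(m.astype(np.uint8)); i=1+np.argmax(st[1:,4]); 
    ct=max(cv2.findContours((l==i).astype(np.uint8),cv2.RETR_EXTERNAL,cv2.CHAIN_APPROX_NONE)[0],key=len).reshape(-1,2)
    P=onz(s,ct,z)[:,:2].astype(np.float32); print(name,st[i],cv2.minAreaRect(P), 'encl',cv2.minEnclosingCircle(P))
def win(m,x0,x1,y0,y1):
    o=np.zeros_like(m); o[y0:y1,x0:x1]=m[y0:y1,x0:x1]; return o
H,S,V=cv2.split(hsv)
rect(win((S>70)&((H<25)|(H>170)),270,350,185,260),10,'stand')
rect(win((S>70)&(H<25),130,240,190,265),10,'rack')
rect(win((S>70)&(H>50)&(H<95),410,490,195,270),10,'base')
rect(win((S>150)&((H<8)|(H>172)),130,150,210,250),80,'band')
E
```

```text
(240, 310) [ 73 108 128] [ 19 110 128]
(222, 240) [79 76 78] [140  10  79]
(222, 312) [28 36 56] [  9 127  56]
(210, 222) [44 66 90] [ 14 130  90]
(240, 440) [79 98 52] [ 78 120  98]
(233, 150) [74 70 72] [135  14  74]
(230, 143) [ 23  27 135] [  1 212 135]
stand [ 278  198   62   51 2840] ((563.2308959960938, 24.867774963378906), (148.42056274414062, 123.20623779296875), 87.08958435058594) encl ((562.2935791015625, 24.86979103088379), 94.44219207763672)
rack [ 182  201   46   54 2066] ((552.875244140625, 288.00262451171875), (134.22235107421875, 114.60002136230469), 0.6551043391227722) encl ((545.6729736328125, 289.7630310058594), 81.23902130126953)
base [ 423  208   50   50 1822] ((537.8713989257812, -323.736083984375), (124.25627136230469, 123.43628692626953), 89.78042602539062) encl ((537.2806396484375, -324.1727600097656), 63.36131286621094)
band [141 221   5  19  67] ((540.61572265625, 425.29925537109375), (43.573097229003906, 9.849884986877441), 5.753435134887695) encl ((540.923828125, 422.241455078125), 21.865196228027344)
```

Emit:
servo_tool(plan=[[[0.037,-0.018,0.005,2,0.085],[0.037,-0.018,0.005,2,0.085],[0.037,-0.018,0.005,2,0.085],[0.037,-0.018,0.005,2,0.085],[0.037,-0.018,0.005,2,0.085],[0.037,-0.018,0.005,2,0.085],[0.037,-0.018,0.005,2,0.085],[0.037,-0.018,0.005,2,0.085],[0.037,-0.018,0.005,2,0.085],[0,0,0,2,0.085]]])

```text
time: 1.1
tool_pos: [513.8, 408.2, 348.6]
tcp_rot: [-179.9, 0.1, -177.3]
ft_force: [-1.0, -0.4, 0.6]
finger_gap: 85.0
grip_force: 0.0
```

```bash
python3 - <<'E'
from h import *
np.set_printoptions(precision=3,suppress=True)
s=snap('wrist','w1'); q=sense(); print(q['tool_pos'],q['tcp_rot']); print(s['fx'],s['cx'],s['cy'],s['dist_coeffs']); print(np.array(s['cam_to_world']))
E
```

```text
[511.895 409.508 348.234] [-179.957   -0.024 -177.133]
391.77913860007845 312.62599568647937 238.7793541929598 [0.029 0.    0.    0.    0.   ]
[[ -0.048   0.949   0.312 432.537]
 [  0.999   0.046   0.013 403.854]
 [ -0.002   0.312  -0.95  418.461]
 [  0.      0.      0.      1.   ]]
```

View pics/w1.png

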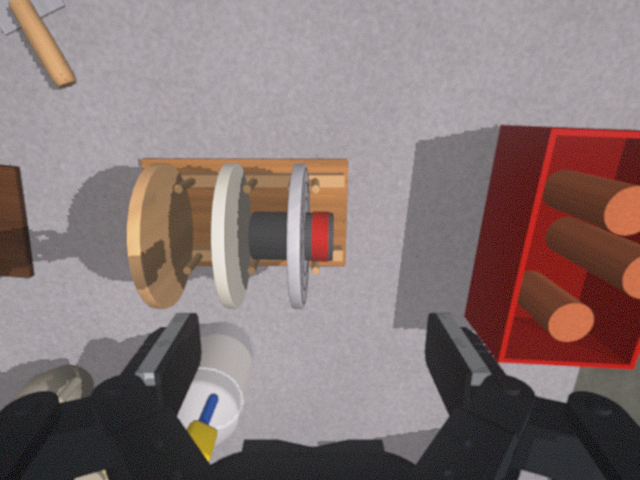

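```bash
python3 - <<'E'
from h import *
np.set_printoptions(precision=1,suppress=True)
s=load('w1'); f=s['frame'].astype(int)
for row in (158,164,166,170,180,200,270,290,300,305,308):
    print(row,' '.join('%d/%d/%d'%tuple(f[row,c]) for c in range(282,316,2)))
def head(xc,yc,yaw):
    t=np.radians(np.arange(0,360,10)); c,n=np.cos(np.radians(yaw)),np.sin(np.radians(yaw)); o=[]
    for e in(-5,5):
        X=65*np.sin(t);Z=80+65*np.cos(t)
        o.append(np.c_[xc+c*X-n*e,yc+n*X+c*e,Z])
    return o
for e in head(545,395,3): print(proj(s,e)[[0,4,9,13,18,23,27,32]])
# red band extent and rack edges
red=(f[...,2]>110)&(f[...,1]<70); red[:,340:]=0; red[:200]=0; red[270:]=0
y,x=np.nonzero(red); print('red',x.min(),x.max(),y.min(),y.max())
hsv=cv2.cvtColor(s['frame'],cv2.COLOR_BGR2HSV); m=((hsv[...,1]>90)&(hsv[...,0]<25)&(hsv[...,0]>8)); m[:,:130]=0;m[:,360:]=0;m[:150]=0;m[275:]=0
for c in(205,265,285,330,340): r_=np.nonzero(m[:,c])[0]; print('rackcol',c,r_.min(),r_.max())
for r_ in(168,175,190,215,240,255): c_=np.nonzero(m[r_])[0]; print('rackrow',r_,c_.max())
print(onz(s,[(142,160),(347,160),(345,265)],10))
E
```

```text
158 133/138/158 125/130/150 127/131/150 125/132/152 126/128/147 126/129/149 128/131/151 133/138/156 130/134/151 129/132/150 125/128/148 129/133/152 127/132/150 132/138/153 129/134/152 122/129/148 125/130/149
164 83/128/183 80/125/180 79/124/180 83/127/182 85/130/183 81/128/179 108/124/150 119/120/134 122/121/127 125/123/134 122/117/127 126/127/138 102/130/175 85/128/183 84/129/185 85/129/185 86/128/182
166 82/129/184 84/128/186 81/128/185 79/127/185 81/128/188 93/127/178 129/130/139 133/129/134 134/129/135 133/130/136 137/132/138 139/133/138 117/129/162 83/129/186 84/131/188 80/127/184 86/131/189
170 83/132/194 85/134/195 87/137/197 86/134/196 83/131/194 126/132/153 146/142/145 145/145/148 152/146/151 153/150/154 159/152/155 129/124/129 108/109/120 85/129/182 86/139/198 87/139/199 89/137/198
180 92/125/159 91/126/158 95/127/158 88/121/154 131/133/142 172/165/169 175/170/173 176/172/176 177/169/174 178/170/176 149/145/151 128/124/129 136/129/137 110/118/131 91/123/157 77/104/128 76/97/124
200 66/94/131 59/92/127 63/91/130 141/141/155 198/193/197 194/189/195 197/192/196 197/189/200 200
[... 963 characters left out ...]
72/165/171 168/164/168 171/168/175 162/158/161 132/131/135 133/130/137 137/133/140 138/133/136 147/143/147 164/158/166 165/159/168 171/168/174 176/172/178 178/172/180 170/164/172
[[287.7 266.6]
 [290.1 306.8]
 [293.5 303.7]
 [295.2 272. ]
 [295.3 220.4]
 [293.3 177.3]
 [290.6 167.5]
 [287.6 207.7]]
[[301.  266.6]
 [302.2 306.7]
 [303.9 303.7]
 [304.7 271.9]
 [304.7 220.3]
 [303.6 177.2]
 [302.3 167.4]
 [300.9 207.6]]
red 311 328 212 260
rackcol 205 159 265
rackcol 265 159 264
rackcol 285 159 265
rackcol 330 159 265
rackcol 340 159 265
rackrow 168 347
rackrow 175 347
rackrow 190 346
rackrow 215 345
rackrow 240 345
rackrow 255 344
[[490.4 230.9  10. ]
 [479.8 440.7  10. ]
 [595.8 447.3  10. ]]
```

Emit:
servo_tool(plan=[[[0.016,-0.007,-0.03,0,0.03],[0.016,-0.0075,-0.03,0,0.03],[0,0,-0.03,0,0.03],[0,0,0,0,0.03],[0,0,0,0,0.03],[0,0,0,0,0.03]]])

```text
time: 1.75
tool_pos: [541.8, 397.9, 261.4]
tcp_rot: [179.9, 0.1, -177.1]
ft_force: [0.6, 0.7, 1.2]
finger_gap: 30.2
grip_force: 0.0
```

```bash
python3 - <<'E'
from h import *
np.set_printoptions(precision=3,suppress=True)
s=snap('wrist','w2'); q=sense(); print(q['tool_pos'],q['tcp_rot'],q['finger_gap'],q['qd'])
T=np.array(s['cam_to_world']);print(T[:3,3])
E
```

```text
[542.003 397.946 261.766] [ 179.888    0.192 -177.08 ] 30.06036141854799 [-0.101 -0.248  0.021 -0.023 -0.246 -0.101]
[460.441 393.013 331.19 ]
```

View pics/w2.png

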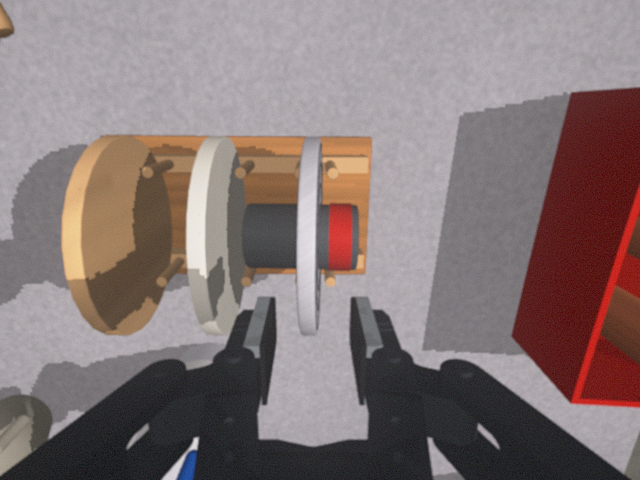

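Emit:
servo_tool(plan=[[[0.002,-0.002,-0.02,0,0.03],[0,0,-0.02,0,0.03],[0,0,-0.02,0,0.03],[0,0,-0.016,0,0.03],[0,0,0,0,0.03],[0,0,0,0,0.005],[0,0,0,0,0.005],[0,0,0,0,0.005],[0,0,0,0,0.005]]], force=60)

```text
time: 2.7
tool_pos: [544.0, 396.6, 184.7]
tcp_rot: [179.8, 0.1, -177.1]
ft_force: [0.5, 5.0, -3.0]
finger_gap: 8.9
grip_force: 60.0
```

Emit:
servo_tool(plan=[[[0,0,0.01,0,0.005],[0,0,0.015,0,0.005],[0,0,0.02,0,0.005],[0,0,0.02,0,0.005],[0,0,0.02,0,0.005],[0,0,0.02,0,0.005],[0,0,0.02,0,0.005],[0,0,0.03,0,0.005],[0,0,0.015,0,0.005],[0,0,0,0,0.005]]])

```text
time: 3.7
tool_pos: [544.6, 395.6, 357.2]
tcp_rot: [179.8, 0.3, -177.1]
ft_force: [0.7, 0.8, -2.7]
finger_gap: 9.2
grip_force: 60.2
```

```bash
python3 - <<'E'
from h import *
np.set_printoptions(precision=3,suppress=True)
s=snap('wrist','w3'); snap('side','s3'); q=sense(); print(q['tool_pos'],q['tcp_rot'],q['finger_gap'],q['ft_force'],q['wrist_torque'])
a=cv2.imread('pics/w3.png')[100:480,:560]; b=cv2.resize(cv2.imread('pics/s3.png')[40:240,220:380],None,fx=1.5,fy=1.5)
W=np.zeros((380,800,3),np.uint8); W[:,:560]=a; W[:300,560:]=b; cv2.imwrite('pics/c3.png',W)
E
```

```text
[543.585 394.948 352.416] [ 179.998   -0.    -177.119] 9.502431193199836 [-0.637 -0.289 -5.062] [ 0.023  0.089 -0.025]
```

View pics/c3.png

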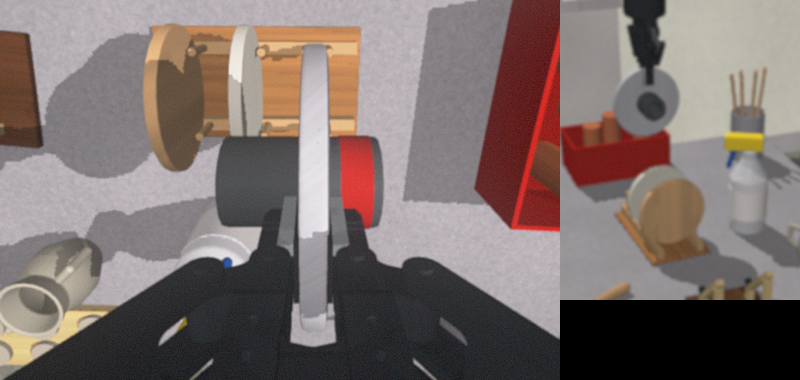

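Emit:
servo_tool(plan=[[[0,-0.02,0,-0.6,0.005],[0,-0.03,0,-0.6,0.005],[0,-0.03,0,-0.6,0.005],[0,-0.03,0,-0.6,0.005],[0,-0.03,0,-0.6,0.005],[0,-0.03,0,-0.6,0.005],[0,-0.025,0,-0.6,0.005],[0,-0.02,0,-0.6,0.005],[0,0,0,-0.6,0.005],[0,0,0,-0.6,0.005]]])

```text
time: 4.8
tool_pos: [543.1, 179.6, 351.0]
tcp_rot: [-180.0, -0.2, 176.8]
ft_force: [0.1, 0.7, -5.3]
finger_gap: 9.3
grip_force: 60.3
```

```bash
python3 - <<'E'
from h import *
np.set_printoptions(precision=3,suppress=True)
s=snap('wrist','w4'); q=sense(); print(q['tool_pos'],q['tcp_rot'],q['finger_gap'],q['ft_force'],np.array(s['cam_to_world']))
a=cv2.resize(s['frame'][60:300,20:340],None,fx=2.5,fy=2.5,interpolation=cv2.INTER_CUBIC); cv2.imwrite('pics/c4.png',a)
E
```

```text
[543.17  180.137 351.387] [-179.988   -0.126  176.797] 9.069041422158769 [ 0.142  0.679 -3.869] [[  0.055   0.95    0.308 462.148]
 [  0.999  -0.052  -0.018 183.415]
 [ -0.001   0.309  -0.951 421.257]
 [  0.      0.      0.      1.   ]]
```

View pics/c4.png

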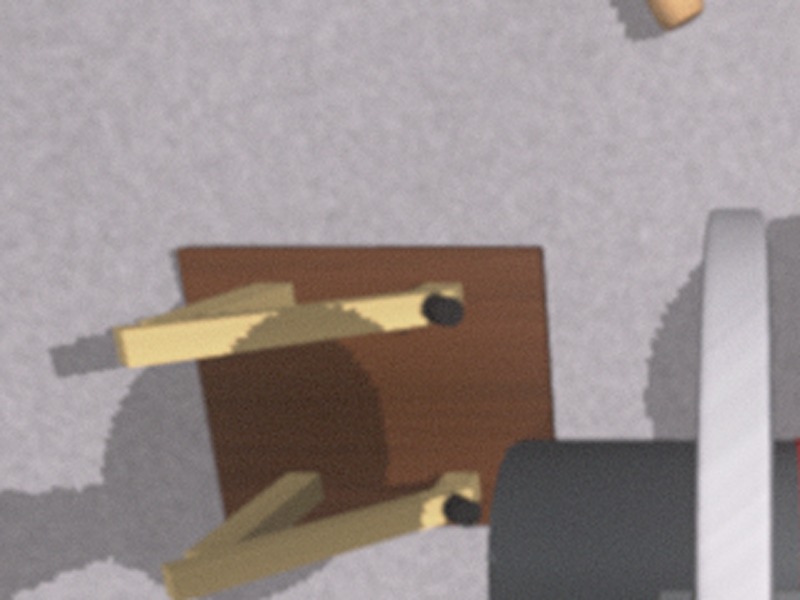

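```bash
python3 - <<'E'
from h import *
np.set_printoptions(precision=1,suppress=True)
s=load('w4'); c=lambda *P:[(x/2.5+20,y/2.5+60) for x,y in P]
p=onz(s,c((443,310),(462,510)),40.3); print(p)
d=p[1]-p[0]; print(np.linalg.norm(d), np.degrees(np.arctan2(d[1],d[0])))
print('plate',onz(s,c((178,248),(543,247),(552,440)),10))
e=onz(s,c((178,248),(543,247)),10); d2=e[1]-e[0]; print(np.degrees(np.arctan2(d2[1],d2[0]))-90,np.linalg.norm(d2))
print('rail tops z~112',onz(s,c((118,330),(122,366),(165,567),(175,598)),112))
t=load('top0'); P=[(x/3.4+125,y/3.4+180) for x,y in((571,82),(565,198))]; print('top pins',onz(t,P,40.3))
P=[(x/3.4+125,y/3.4+180) for x,y in((531,60),(730,70),(724,235),(522,226))]; print('top plate',onz(t,P,10),onz(t,P,10).mean(0))
yaw=np.radians(np.degrees(np.arctan2(d[1],d[0]))); m=p.mean(0)
for yw in(-3.1,np.degrees(yaw)):
  y=np.array([-np.sin(np.radians(yw)),np.cos(np.radians(yw))]); print(yw,'origin',m[:2]-41.2*y)
E
```

```text
[[523.4  66.9  40.3]
 [607.1  62.6  40.3]]
83.80477847982428 -2.9724135071372646
plate [[497.4 -46.5  10. ]
 [504.4 102.6  10. ]
 [587.9  97.   10. ]]
-2.721242463326334 149.2980863608446
rail tops z~112 [[513.  -14.  112. ]
 [524.6 -15.7 112. ]
 [595.  -18.5 112. ]
 [606.8 -17.7 112. ]]
top pins [[606.6  62.9  40.3]
 [522.3  67.3  40.3]]
top plate [[627.   94.   10. ]
 [618.9 -53.2  10. ]
 [496.8 -48.1  10. ]
 [503.9 100.5  10. ]] [561.7  23.3  10. ]
-3.1 origin [563.   23.6]
-2.9724135071372646 origin [563.1  23.6]
```

Emit:
servo_tool(plan=[[[0.0025,-0.015,0,0,0.005],[0.004,-0.025,0,0,0.005],[0.005,-0.03,0,0,0.005],[0.005,-0.03,-0.01,0,0.005],[0.005,-0.0255,-0.02,0,0.005],[0,0,-0.03,0,0.005],[0,0,-0.03,0,0.005],[0,0,-0.025,0,0.005],[0,0,-0.015,0,0.005],[0,0,0,0,0.005]]])

```text
time: 5.85
tool_pos: [563.6, 54.6, 219.8]
tcp_rot: [-180.0, -0.3, 176.9]
ft_force: [1.0, 1.2, -4.1]
finger_gap: 9.1
grip_force: 60.2
```

Emit:
servo_tool(plan=[[[0,0,0,0,0.005],[0,0,-0.004,0,0.005],[0,0,-0.003,0,0.005],[0,0,0,0,0.005],[0,0,0,0,0.005]]])

```text
time: 6.35
tool_pos: [565.2, 54.5, 216.3]
tcp_rot: [180.0, 0.0, 176.9]
ft_force: [-0.0, -0.1, -4.7]
finger_gap: 9.2
grip_force: 60.3
```

```bash
python3 - <<'E'
from h import *
np.set_printoptions(precision=3,suppress=True)
q=sense(); print(q['tool_pos'],q['tcp_rot'],q['finger_gap'],q['ft_force'],q['wrist_torque'])
s=snap('side','s5');w=snap('wrist','w5')
a=cv2.resize(s['frame'][130:290,270:410],None,fx=3.2,fy=3.2,interpolation=cv2.INTER_CUBIC); b=cv2.resize(w['frame'],None,fx=.54,fy=.54)
W=np.zeros((512,800,3),np.uint8); W[:a.shape[0],:448]=a; W[:b.shape[0],450:450+b.shape[1]]=b; cv2.imwrite('pics/c5.png',W)
E
```

```text
[565.214  54.462 216.262] [179.999   0.026 176.885] 9.211024573536342 [-0.017 -0.137 -4.684] [-0.017  0.034 -0.022]
```

View pics/c5.png

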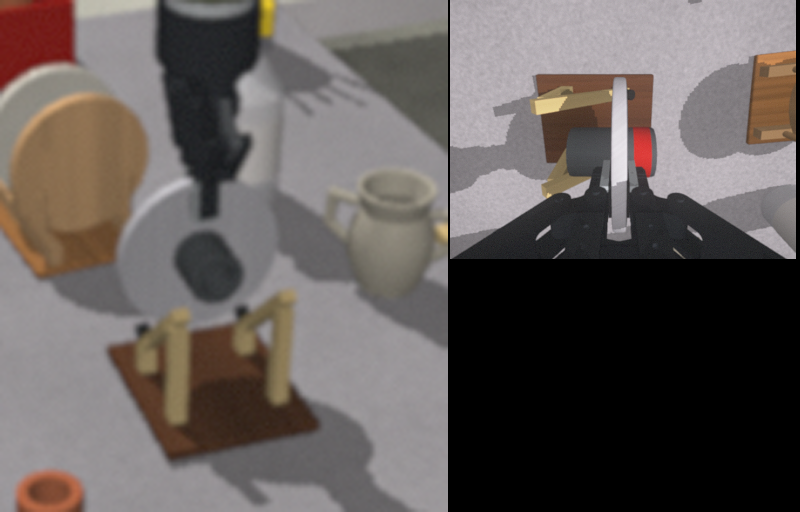

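Emit:
servo_tool(plan=[[[0,0,-0.003,0,0.005],[0,0,-0.003,0,0.005],[0,0,-0.002,0,0.005],[0,0,0,0,0.005],[0,0,0,0,0.005]]])

```text
time: 6.95
tool_pos: [565.0, 54.4, 207.7]
tcp_rot: [-180.0, -0.0, 176.9]
ft_force: [0.0, -0.3, -4.1]
finger_gap: 9.2
grip_force: 60.3
```

Emit:
servo_tool(plan=[[[0,0,-0.001,0,0.005],[0,0,-0.001,0,0.005],[0,0,-0.001,0,0.005],[0,0,0,0,0.005]]])

```text
time: 7.35
tool_pos: [565.2, 54.5, 204.9]
tcp_rot: [180.0, 0.0, 176.9]
ft_force: [0.4, -0.3, -3.4]
finger_gap: 9.1
grip_force: 60.4
```

Emit:
servo_tool(plan=[[[0,0,-0.001,0,0.005],[0,0,-0.001,0,0.005],[0,0,0,0,0.005]]])

```text
time: 7.65
tool_pos: [565.5, 54.6, 203.3]
tcp_rot: [180.0, 0.1, 176.9]
ft_force: [1.3, 2.8, -1.0]
finger_gap: 9.5
grip_force: 60.6
```

Emit:
servo_tool(plan=[[[0,0,0,0,0.014],[0,-0.002,0.002,0,0.018],[0,-0.003,0.004,0,0.022],[0,-0.003,0.004,0,0.024],[0,0,0,0,0.024],[0,0,0,0,0.024]]])

```text
time: 8.25
tool_pos: [565.3, 46.2, 213.3]
tcp_rot: [-180.0, 0.0, 176.9]
ft_force: [0.0, -0.3, 0.6]
finger_gap: 23.9
grip_force: 0.2
```

```bash
python3 - <<'E'
from h import *
np.set_printoptions(precision=3,suppress=True)
q=sense(); print(q['tool_pos'],q['tcp_rot'],q['finger_gap'],q['grip_force'],q['ft_force'],q['wrist_torque'])
s=snap('side','s6');w=snap('wrist','w6')
a=cv2.resize(s['frame'][170:290,290:390],None,fx=4,fy=4,interpolation=cv2.INTER_CUBIC); b=cv2.resize(w['frame'][100:400,160:460],None,fx=1.3,fy=1.3)
W=np.zeros((480,790,3),np.uint8); W[:,:400]=a; W[:390,400:]=b; cv2.imwrite('pics/c6.png',W)
E
```

```text
[565.317  46.18  213.277] [-179.998    0.042  176.857] 23.861006316055068 0.15070745241246186 [ 0.026 -0.264  0.585] [-0.07   0.016 -0.013]
```

View pics/c6.png

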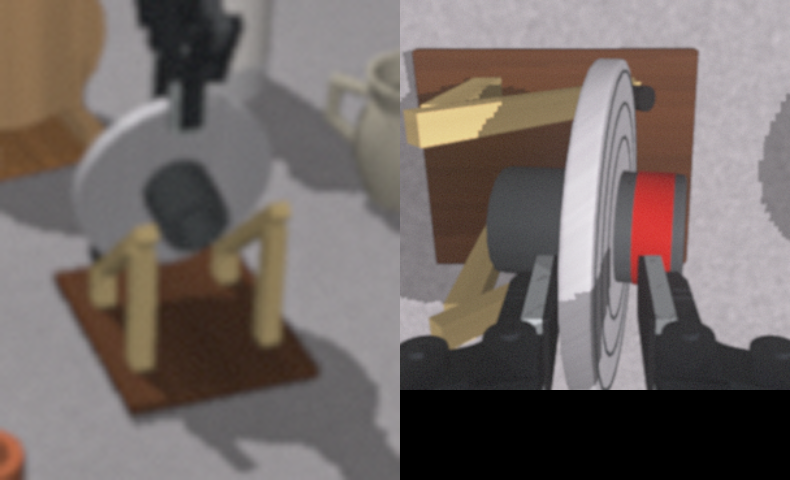

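Emit:
servo_tool(plan=[[[0,-0.0025,-0.001,0,0.026],[0,-0.0025,-0.001,0,0.028],[0,-0.0025,-0.001,0,0.03],[0,-0.0025,-0.001,0,0.032],[0,-0.0025,-0.001,0,0.034],[0,-0.0025,-0.001,0,0.036],[0,-0.0025,-0.001,0,0.038],[0,-0.0025,-0.001,0,0.04],[0,-0.0025,-0.001,0,0.042],[0,-0.0025,-0.001,0,0.044]]])

```text
time: 9.35
tool_pos: [565.1, 21.2, 202.8]
tcp_rot: [-180.0, -0.0, 176.9]
ft_force: [0.8, -1.2, 0.2]
finger_gap: 44.0
grip_force: 0.3
```

Emit:
servo_tool(plan=[[[0,-0.0025,-0.001,0,0.046],[0,-0.0025,-0.001,0,0.048],[0,-0.0025,-0.001,0,0.05],[0,-0.0025,-0.001,0,0.05],[0,-0.0025,-0.001,0,0.05],[0,-0.0025,-0.001,0,0.05],[0,-0.0025,-0.001,0,0.05],[0,-0.0025,-0.001,0,0.05],[0,-0.0025,-0.001,0,0.05],[0,0,0,0,0.05]]])

```text
time: 10.35
tool_pos: [565.1, -1.3, 193.8]
tcp_rot: [180.0, -0.0, 176.9]
ft_force: [-0.3, 0.3, -0.3]
finger_gap: 50.1
grip_force: 0.0
```

```bash
cat > look.py <<'E'
from h import *
import sys
np.set_printoptions(precision=2,suppress=True)
n=sys.argv[1]; q=sense(); print(q['time'],q['tool_pos'],q['tcp_rot'],q['finger_gap'],q['grip_force'],q['ft_force'],q['wrist_torque'])
for c in('top','wrist','side'):
    s=snap(c,c[0]+n); b=s['frame'].astype(int)
    red=((b[...,2]>90)&(b[...,1]<65)&(b[...,0]<65)).astype(np.uint8)
    k,l,st,ce=cv2.connectedComponentsWithStats(red)
    print(c,[(list(st[i]),ce[i].round(1)) for i in range(1,k) if st[i,4]>40])
E
python3 look.py 7
python3 - <<'E'
from h import *
# predicted band centre in views if seated
C=np.array([563,23.6,80.]); y=np.array([.052,.9986,0]); n=(y+[0,0,1])/2**.5
for v in('t7','w7','s7'): print(v,proj(load(v),[C+30*n,C+18*n,C]))
E
```

```text
10.35 [565.11  -1.3  193.83] [179.99  -0.   176.86] 50.084794334819144 0.0 [-0.26  0.33 -0.3 ] [ 0.   -0.05 -0.03]
top [([np.int32(22), np.int32(182), np.int32(53), np.int32(91), np.int32(1564)], array([ 55.6, 231.3])), ([np.int32(558), np.int32(262), np.int32(6), np.int32(8), np.int32(44)], array([560.3, 265.5]))]
wrist [([np.int32(351), np.int32(235), np.int32(64), np.int32(90), np.int32(2409)], array([373. , 274.5]))]
side [([np.int32(220), np.int32(118), np.int32(73), np.int32(46), np.int32(2184)], array([255.4, 141.4])), ([np.int32(326), np.int32(213), np.int32(16), np.int32(8), np.int32(68)], array([333.5, 216.4])), ([np.int32(305), np.int32(238), np.int32(16), np.int32(23), np.int32(65)], array([313.2, 248.8])), ([np.int32(292), np.int32(288), np.int32(4), np.int32(35), np.int32(77)], array([293.3, 305.2]))]
t7 [[299.38436359 218.72068396]
 [303.09061685 219.25772164]
 [308.57058696 220.05217224]]
w7 [[414.72574484 289.91964929]
 [392.42079004 282.13714059]
 [362.43496068 271.67972052]]
s7 [[332.56033606 213.77518116]
 [333.67201512 218.46387487]
 [335.34525707 225.52100604]]
```

Emit:
servo_tool(plan=[[[0,-0.003,0.0,0,0.055],[0,0,0.01,0,0.055],[0,0,0.03,0,0.085],[0,0,0.04,-8.2,0.085],[0,0.01,0.03,-8.2,0.085],[0,0.01,0,-8.2,0.085],[0,0.01,0,-8.2,0.085],[0,0.01,0,-8.2,0.085],[0,0.005,0,-8.2,0.085],[0,0,0,-8.2,0.085]]])

```text
time: 11.5
tool_pos: [565.1, 41.7, 304.9]
tcp_rot: [179.9, 0.0, 119.2]
ft_force: [-0.3, -0.3, 1.7]
finger_gap: 85.1
grip_force: 0.0
```

Emit:
servo_tool(plan=[[[0,0,0,-8.2,0.085],[0,0,0,-8.2,0.085],[0,0,0,-8.2,0.085],[0,0,0,-8,0.085],[0,0,0,0,0.085],[0,0,0,0,0.085]]])

```text
time: 12.1
tool_pos: [565.2, 40.9, 304.5]
tcp_rot: [180.0, -0.0, 87.1]
ft_force: [0.4, -0.4, -0.1]
finger_gap: 85.0
grip_force: 0.0
```

```bash
python3 look.py 8; python3 - <<'E'
from h import *
np.set_printoptions(precision=1,suppress=True)
C=np.array([563,23.6,80.]); y=np.array([.052,.9986,0]); x=np.array([.9986,-.052,0]); z=np.array([0,0,1.]); n=(y+z)/2**.5; d=(y-z)/2**.5
for v in('t8','w8','s8'):
    s=load(v); print(v,proj(s,[C+30*n]))
    for nn,R in((30,22),(5,65)):
        P=[C+nn*n+R*(np.cos(t)*x+np.sin(t)*d) for t in np.radians(range(0,360,5))]; p=proj(s,P); print(nn,p.min(0),p.max(0))
b=load('w8')['frame']; cv2.imwrite('pics/v8.png',b)
E
```

```text
12.1 [565.17  40.92 304.52] [179.96  -0.    87.12] 84.95020117761561 0.0 [ 0.43 -0.39 -0.11] [0.03 0.06 0.03]
top [([np.int32(22), np.int32(182), np.int32(53), np.int32(91), np.int32(1038)], array([ 55.6, 230.8])), ([np.int32(43), np.int32(193), np.int32(14), np.int32(19), np.int32(53)], array([ 48.2, 201.3])), ([np.int32(558), np.int32(262), np.int32(6), np.int32(8), np.int32(43)], array([560.2, 265.5]))]
wrist [([np.int32(285), np.int32(234), np.int32(56), np.int32(25), np.int32(447)], array([311.3, 250.1]))]
side [([np.int32(221), np.int32(118), np.int32(72), np.int32(46), np.int32(2182)], array([255.4, 141.4])), ([np.int32(326), np.int32(213), np.int32(17), np.int32(8), np.int32(72)], array([334. , 216.3])), ([np.int32(305), np.int32(239), np.int32(16), np.int32(22), np.int32(55)], array([313. , 248.5])), ([np.int32(292), np.int32(288), np.int32(3), np.int32(35), np.int32(79)], array([293.3, 305.7]))]
t8 [[299.4 218.7]]
30 [293.1 209.4] [305.8 228. ]
5 [288.8 192.8] [326.5 247. ]
w8 [[312.5 220. ]]
30 [282.  194.3] [342.9 247.4]
5 [228.5 168.1] [396.3 317.9]
s8 [[332.6 213.8]]
30 [323.8 211.1] [341.3 216.4]
5 [309.  215.8] [360.8 230.8]
```

View pics/v8.png

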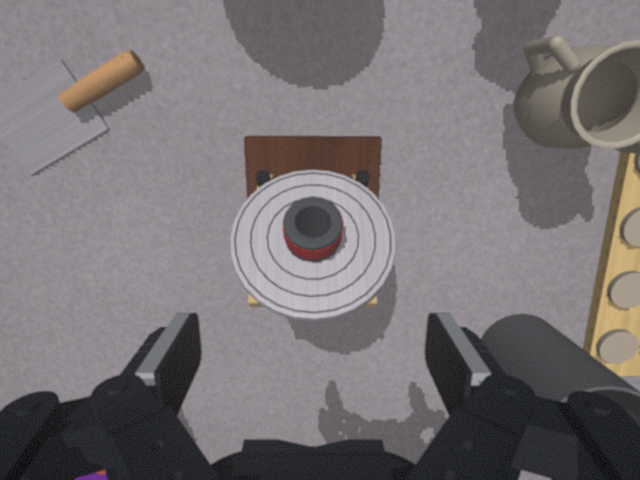

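Emit:
servo_tool(plan=[[[-0.001,-0.001,-0.03,0,0.085],[0,0,-0.03,0,0.07],[0,0,-0.03,0,0.07],[0,0,-0.025,0,0.07],[0,0,-0.015,0,0.07],[0,0,-0.01,0,0.07],[0,0,0,0,0.07],[0,0,0,0,0.07]]])

```text
time: 13.05
tool_pos: [564.8, 39.9, 165.0]
tcp_rot: [179.9, -0.0, 86.9]
ft_force: [-0.0, -0.6, 0.2]
finger_gap: 70.0
grip_force: 0.0
```

Emit:
servo_tool(plan=[[[0,0,-0.006,0,0.06],[0,0,-0.004,0,0.05],[0,0,0,0,0.048],[0,0,0,0,0.048],[0,0,0,0,0.03],[0,0,0,0,0.03],[0,0,0,0,0.03],[0,0,0,0,0.03]]], force=30)

```text
time: 13.85
tool_pos: [564.9, 39.9, 154.6]
tcp_rot: [179.9, -0.0, 86.9]
ft_force: [5.4, -0.2, 1.0]
finger_gap: 42.3
grip_force: 34.5
```

Emit:
servo_tool(plan=[[[0,0,0.005,0,0.03],[0,0,0.01,0,0.03],[0,0,0.015,0,0.03],[0,0,0.02,0,0.03],[0,0,0.02,0,0.03],[0,0,0.02,0,0.03],[0,0,0.01,0,0.03],[0,0,0,0,0.03],[0,0,0,0,0.03]]])

```text
time: 14.75
tool_pos: [563.8, 40.0, 253.4]
tcp_rot: [-180.0, -0.0, 86.9]
ft_force: [-0.5, 0.3, -4.6]
finger_gap: 42.0
grip_force: 34.0
```

```bash
python3 look.py 9; cat > tilt.py <<'E'
from h import *
import sys
from scipy.optimize import least_squares
np.set_printoptions(precision=2,suppress=True)
def measure(name,tcp,yawdeg=87.,thresh=20,dbg=True):
    s=load(name); f=s['frame']; 
    red=((f[...,2].astype(int)-f[...,1]>35)&(f[...,2].astype(int)-f[...,0]>35)&(f[...,2]>60)).astype(np.uint8)
    g=cv2.GaussianBlur(cv2.cvtColor(f,cv2.COLOR_BGR2GRAY),(5,5),0)
    return s,g,red
E
python3 - <<'E'
from tilt import *
s,g,red=measure('w9',None)
for c in(240,280,313): print(c,[int(v) for v in g[60:440:5,c]])
for r_ in(200,240,280): print(r_,[int(v) for v in g[r_,150:480:6]])
E
```

```text
14.75 [563.8   39.96 253.43] [-179.96   -0.     86.88] 42.03360093274672 34.045208522133414 [-0.55  0.26 -4.6 ] [0.08 0.03 0.02]
top [([np.int32(22), np.int32(182), np.int32(53), np.int32(91), np.int32(1732)], array([ 55. , 231.1])), ([np.int32(558), np.int32(262), np.int32(6), np.int32(8), np.int32(44)], array([560.3, 265.5]))]
wrist [([np.int32(295), np.int32(148), np.int32(14), np.int32(15), np.int32(60)], array([301.5, 154.4])), ([np.int32(337), np.int32(155), np.int32(27), np.int32(29), np.int32(172)], array([348.3, 169.6])), ([np.int32(285), np.int32(160), np.int32(25), np.int32(26), np.int32(178)], array([297.3, 171.7])), ([np.int32(348), np.int32(180), np.int32(12), np.int32(15), np.int32(49)], array([353.9, 185.1])), ([np.int32(270), np.int32(361), np.int32(98), np.int32(40), np.int32(442)], array([316.7, 390.6])), ([np.int32(108), np.int32(432), np.int32(16), np.int32(19), np.int32(55)], array([116.2, 440.1]))]
side [([np.int32(220), np.int32(118), np.int32(73), np.int32(46), np.int32(2182)], array([255.4, 141.4])), ([np.int32(329), np.int32(177), np.int32(15), np.int32(7),
[... 1398 characters left out ...]
77, 75, 74, 72, 72, 70, 68, 70, 72, 70, 73, 72, 72, 89, 159, 97, 153, 76, 84, 157, 153, 152, 156, 159, 155, 155, 153, 157, 158, 153, 153, 159, 153]
240 [156, 152, 156, 153, 155, 155, 154, 150, 153, 156, 153, 152, 166, 193, 138, 180, 200, 196, 200, 198, 199, 202, 195, 179, 151, 133, 135, 134, 137, 131, 139, 167, 195, 203, 199, 199, 201, 194, 197, 190, 129, 182, 166, 155, 159, 158, 156, 159, 156, 155, 152, 156, 153, 160, 158]
280 [158, 155, 153, 156, 160, 156, 189, 141, 198, 197, 197, 199, 169, 182, 201, 202, 200, 199, 197, 135, 186, 202, 199, 137, 94, 91, 91, 90, 91, 88, 90, 125, 197, 202, 201, 136, 189, 199, 198, 198, 199, 190, 149, 194, 195, 192, 192, 127, 192, 158, 158, 164, 157, 158, 161]
```

```bash
cat >> tilt.py <<'E'
def solve(name,tcp,rf,rn,col=313,yaw=-3.):
    s=load(name); y=np.array([-np.sin(np.radians(yaw)),np.cos(np.radians(yaw)),0]); z=np.array([0,0,1.])
    G=np.array(tcp)-[0,0,54]
    def rows(p):
        th,ng=p; n=y*np.sin(th)+z*np.cos(th); d=y*np.cos(th)-z*np.sin(th); C=G-ng*n
        t=np.linspace(0,2*np.pi,721); x=np.cross(y,z)
        P=np.concatenate([C+e*n+65*(np.cos(t)[:,None]*x+np.sin(t)[:,None]*d) for e in(-5,5)])
        q=proj(s,P); m=abs(q[:,0]-col)<4; return q[m,1].min(),q[m,1].max()
    o=least_squares(lambda p:np.array(rows(p))-[rf,rn],[.4,22],x_scale=[.1,5],diff_step=.02); return np.degrees(o.x[0]),o.x[1],o.fun
E
python3 - <<'E'
from tilt import *
s,g,red=measure('w9',None)
print([int(v) for v in g[204:222,313]],[int(v) for v in g[398:425,313]]); print([int(v) for v in g[398:425,300]])
print(solve('w9',(563.8,40,253.4),211,412))
E
```

```text
[70, 70, 70, 70, 72, 81, 104, 137, 167, 185, 188, 174, 149, 132, 138, 162, 183, 193] [73, 74, 94, 130, 167, 190, 200, 202, 202, 202, 202, 202, 202, 202, 201, 197, 185, 164, 143, 130, 126, 126, 126, 126, 126, 125, 125]
[71, 79, 94, 106, 111, 113, 114, 114, 113, 113, 113, 113, 114, 114, 113, 113, 113, 113, 112, 113, 113, 113, 113, 113, 113, 114, 114]
(np.float64(22.85205237310658), np.float64(121.04194149379218), array([-0.,  0.]))
```

```bash
sed -i 's/for e in(-5,5)/for e in(5,)/' tilt.py; python3 - <<'E'
from tilt import *
s,g,red=measure('w9',None)
for c in (200,230,313): print(c,[int(v) for v in g[410:480:3,c]])
print([int(v) for v in g[430,100:530:10]])
for rn in(410,414,418): print(solve('w9',(563.8,40,253.4),211,rn))
# prediction for theta
for th in(20,30,40,45):
    y=np.array([.052,.9986,0]);z=np.array([0,0,1.]);t=np.radians(th);n=y*np.sin(t)+z*np.cos(t);d=y*np.cos(t)-z*np.sin(t)
    C=np.array([563.8,40,199.4])-22*n; x=np.array([.9986,-.052,0]); print(th,*proj(s,[C+5*n+65*d,C+5*n-65*d,C+5*n+65*x,C+5*n-65*x]))
E
```

```text
200 [44, 42, 40, 41, 41, 41, 41, 40, 41, 41, 40, 40, 39, 39, 41, 40, 39, 40, 39, 39, 41, 38, 39, 38]
230 [41, 42, 42, 41, 42, 42, 40, 41, 42, 39, 39, 40, 40, 40, 40, 39, 40, 39, 38, 39, 41, 39, 38, 40]
313 [202, 197, 143, 126, 126, 124, 116, 116, 115, 109, 70, 106, 82, 45, 41, 41, 42, 43, 42, 40, 40, 38, 38, 40]
[41, 31, 32, 39, 36, 37, 47, 48, 49, 41, 40, 40, 40, 41, 40, 112, 112, 74, 113, 115, 113, 116, 114, 188, 188, 140, 157, 142, 97, 46, 45, 45, 41, 42, 48, 53, 54, 53, 52, 41, 46, 40, 38]
(np.float64(22.687521643636913), np.float64(123.45390525698744), array([-0.,  0.]))
(np.float64(23.01911452633222), np.float64(118.68134719740729), array([-0.,  0.]))
(np.float64(23.36097770543951), np.float64(114.10833390613077), array([-0.,  0.]))
20 [316.58 171.4 ] [316.69 497.34] [478.15 331.51] [155.57 331.23]
30 [316.4  185.46] [316.93 523.06] [478.56 339.07] [155.18 338.77]
40 [316.25 201.57] [317.21 547.45] [479.52 346.76] [154.27 346.44]
45 [316.19 210.22] [317.37 558.75] [480.19 350.6 ] [153.62 350.27]
```

Emit:
servo_tool(plan=[[[0,-0.008,0,0,0.03],[-0.001,-0.016,0,0,0.03],[-0.001,-0.02,0,0,0.03],[-0.001,-0.014,0,0,0.03],[0,-0.0065,-0.008,0,0.03],[0,0,-0.015,0,0.03],[0,0,-0.01,0,0.03],[0,0,0,0,0.03],[0,0,0,0,0.03]]])

```text
time: 15.8
tool_pos: [560.7, -23.9, 220.1]
tcp_rot: [-179.9, -0.0, 86.9]
ft_force: [0.0, 0.1, -4.4]
finger_gap: 42.2
grip_force: 33.9
```

Emit:
servo_tool(plan=[[[0,0,-0.003,0,0.03],[0,0,-0.0035,0,0.03],[0,-0.004,-0.0014,0,0.03],[0,-0.004,-0.0013,0,0.03],[0,-0.004,-0.0013,0,0.03],[0,0,0,0,0.03]]], force=25)

```text
time: 16.4
tool_pos: [561.5, -36.9, 211.0]
tcp_rot: [179.9, 0.0, 86.9]
ft_force: [-1.5, 2.9, 5.1]
finger_gap: 42.1
grip_force: 35.8
```

```bash
python3 look.py 10|head -1; cat >> tilt.py <<'E'
def rim(name):
    s=load(name); g=cv2.GaussianBlur(cv2.cvtColor(s['frame'],cv2.COLOR_BGR2GRAY),(3,3),0).astype(int)
    for c in(285,300,313,326): 
        e=np.abs(np.diff(g[:330,c])); print(c,[(int(i),int(g[i-3,c]),int(g[i+4,c])) for i in np.nonzero(e>18)[0]][:14])
def table(tcp,ng=22,yaw=-3):
    tcp=np.array(tcp); y=np.array([-np.sin(np.radians(yaw)),np.cos(np.radians(yaw)),0]); z=np.array([0,0,1.])
    return y,z
def far(name,tcp,ng=22):
    s=load(name); y,z=table(tcp)
    for th in(-5,0,5,10,15,20,25,30,35,40,45):
        t=np.radians(th);n=y*np.sin(t)+z*np.cos(t);d=y*np.cos(t)-z*np.sin(t); C=np.array(tcp)-[0,0,54]-ng*n
        print(th,proj(s,[C+5*n+65*d,C-5*n+65*d])[:,1].round(1),end=' ')
    print()
E
python3 -c "
from tilt import *
rim('w10'); q=sense()['tool_pos']; far('w10',q)"
```

```text
16.4 [561.46 -36.89 210.95] [179.93   0.    86.87] 42.106986115833024 35.80070720068761 [-1.47  2.91  5.07] [0.71 0.4  0.17]
285 [(13, 144, 69), (14, 143, 68), (181, 74, 209), (182, 74, 215), (183, 75, 214), (188, 209, 155), (189, 215, 189), (191, 201, 215), (192, 171, 215), (193, 137, 214), (215, 214, 153), (216, 215, 187), (219, 188, 215), (220, 153, 215)]
300 [(13, 151, 68), (14, 150, 68), (179, 71, 202), (180, 71, 209), (181, 70, 210), (186, 202, 147), (187, 209, 183), (189, 202, 213), (190, 175, 212), (191, 139, 212), (213, 213, 180), (214, 214, 205), (216, 191, 214), (217, 157, 214)]
313 [(13, 147, 64), (14, 147, 64), (178, 69, 201), (179, 69, 207), (180, 69, 208), (185, 201, 146), (186, 207, 181), (188, 200, 210), (189, 174, 211), (190, 140, 210), (212, 210, 162), (213, 211, 193), (215, 199, 212), (216, 171, 212)]
326 [(13, 145, 63), (14, 144, 62), (179, 69, 201), (180, 70, 209), (181, 69, 211), (182, 76, 206), (186, 201, 140), (187, 209, 178), (188, 211, 204), (190, 184, 212), (191, 148, 211), (212, 212, 144), (213, 212, 179), (214, 213, 205)]
-5 [150.5 145.3] 0 [152.5 149.7] 5 [155.7 155.1] 10 [160.  161.3] 15 [165.2 168.3] 20 [171.2 175.9] 25 [177.9 184. ] 30 [185.2 192.5] 35 [193.  201.4] 40 [201.3 210.7] 45 [209.9 220.2]
```

Emit:
servo_tool(plan=[[[0,-0.004,-0.0025,0,0.03],[0,-0.004,-0.003,0,0.03],[0,-0.0035,-0.0035,0,0.03],[0,-0.0035,-0.004,0,0.03],[0,-0.0035,-0.004,0,0.03],[0,0,0,0,0.03],[0,0,0,0,0.03]]])

```text
time: 17.25
tool_pos: [560.7, -56.2, 193.4]
tcp_rot: [-179.9, 0.1, 86.8]
ft_force: [-3.9, -2.5, 5.7]
finger_gap: 42.0
grip_force: 38.9
```

```bash
python3 look.py 11|head -1;python3 -c "
from tilt import *
rim('w11'); q=sense()['tool_pos']; far('w11',q)"
```

```text
17.25 [560.71 -56.21 193.37] [-179.95    0.11   86.84] 42.048065210955336 38.94813592080027 [-3.89 -2.49  5.66] [-0.17  0.73  0.12]
285 [(142, 72, 166), (143, 71, 188), (144, 70, 200), (145, 78, 202), (146, 99, 198), (155, 192, 110), (156, 191, 140), (157, 189, 171), (159, 163, 191), (160, 131, 191), (189, 190, 119), (190, 190, 148), (191, 190, 174), (193, 163, 190)]
300 [(140, 69, 164), (141, 68, 187), (142, 68, 202), (143, 74, 205), (144, 94, 199), (153, 191, 110), (154, 191, 140), (155, 190, 172), (157, 166, 191), (158, 132, 190), (187, 191, 142), (188, 192, 171), (190, 172, 192), (191, 140, 192)]
313 [(139, 66, 163), (140, 65, 184), (141, 65, 199), (142, 73, 201), (143, 94, 196), (153, 189, 136), (154, 189, 168), (156, 169, 188), (157, 135, 189), (187, 190, 145), (188, 190, 172), (190, 168, 189), (191, 135, 190), (221, 188, 129)]
326 [(141, 66, 178), (142, 66, 194), (143, 70, 198), (144, 86, 195), (154, 190, 129), (155, 191, 164), (157, 173, 190), (158, 141, 190), (159, 111, 190), (187, 190, 128), (188, 190, 161), (190, 175, 189), (191, 148, 189), (192, 117, 190)]
-5 [150.2 145. ] 0 [152.2 149.4] 5 [155.4 154.8] 10 [159.7 161. ] 15 [164.9 168. ] 20 [170.9 175.5] 25 [177.6 183.6] 30 [184.9 192.2] 35 [192.7 201.1] 40 [201.  210.4] 45 [209.6 219.9]
```

```bash
cat > pose.py <<'E'
from h import *
from scipy.optimize import least_squares
np.set_printoptions(precision=2,suppress=True)
def rimpts(s,thr,rmax):
    g=cv2.GaussianBlur(cv2.cvtColor(s['frame'],cv2.COLOR_BGR2GRAY),(3,3),0); m=(g>thr).astype(np.uint8); m[rmax:]=0
    m=cv2.morphologyEx(m,cv2.MORPH_CLOSE,np.ones((7,7)))
    k,l,st,_=cv2.connectedComponentsWithStats(m); i=1+np.argmax(st[1:,4])
    c=max(cv2.findContours((l==i).astype(np.uint8),cv2.RETR_EXTERNAL,cv2.CHAIN_APPROX_NONE)[0],key=len)
    h=cv2.convexHull(c).reshape(-1,2); return h[h[:,1]<rmax-6]
def fit(name,thr=175,rmax=320,yaw=-3.):
    s=load(name); p=rimpts(s,thr,rmax).astype(float); o,d=ray(s,p)
    y=np.array([-np.sin(np.radians(yaw)),np.cos(np.radians(yaw)),0]); z=np.array([0,0,1.])
    T=np.array(s['cam_to_world'])
    def res(q):
        t=q[0]; n=y*np.sin(t)+z*np.cos(t); C=q[1:4]; k=((C-o)@n)/(d@n); return np.linalg.norm(o+k[:,None]*d-C,axis=1)-65
    C0=T[:3,3]+T[:3,2]*230; r=least_squares(res,[.05,*C0],loss='soft_l1',x_scale=[.1,10,10,10])
    q=r.x; n=y*np.sin(q[0])+z*np.cos(q[0]); tp=sense()['tool_pos']
    print(name,'npts',len(p),p.min(0),p.max(0),'theta',np.degrees(q[0]).round(2),'faceC-tcp',q[1:4]-tp,'C',q[1:4]-5*n,'rms',np.sqrt((res(q)**2).mean()).round(2))
E
python3 -c "
from pose import *
fit('w8',165); 
for t in(168,175,182): fit('w11',t)
fit('w11',175,290);fit('w11',175,350)"
```

```text
w8 npts 30 [230. 175.] [394. 301.] theta -4.74 faceC-tcp [   1.25   67.83 -107.25] C [561.98  12.05  81.12] rms 1.24
w11 npts 12 [153.  40.] [471. 313.] theta 25.65 faceC-tcp [-39.25 124.17  49.46] C [521.34  65.82 238.3 ] rms 0.0
w11 npts 12 [154.  41.] [470. 310.] theta 25.03 faceC-tcp [-39.4  124.26  49.98] C [521.2   65.96 238.8 ] rms 0.0
w11 npts 17 [154.  42.] [451. 312.] theta 27.51 faceC-tcp [-40.4  122.63  48.57] C [520.19  64.13 237.48] rms 0.0
w11 npts 9 [154.  41.] [470. 271.] theta 21.34 faceC-tcp [-34.52 128.96  51.29] C [526.1   70.96 239.98] rms 0.0
w11 npts 17 [154.  41.] [470. 340.] theta -5.44 faceC-tcp [ 0.54 14.8  63.67] C [561.27 -40.92 252.05] rms 0.0
```

```bash
cat >> pose.py <<'E'
def radial(s,c0=(313,250),lo=80,hi=230,angs=range(180,361,6)):
    g=cv2.GaussianBlur(cv2.cvtColor(s['frame'],cv2.COLOR_BGR2GRAY),(5,5),0).astype(float); P=[]
    for a in np.radians(angs):
        r_=np.arange(lo,hi,.5); u=c0[0]+r_*np.cos(a); v=c0[1]+r_*np.sin(a); v=np.clip(v,0,479);u=np.clip(u,0,639)
        w=cv2.remap(g.astype(np.float32),u[None].astype(np.float32),v[None].astype(np.float32),1)[0]
        D=w[4:]-w[:-4]; P.append((round(float(np.degrees(a))),[(float(r_[i+2]),int(w[max(i-6,0)]),int(w[min(i+10,len(w)-1)])) for i in range(1,len(D)-1) if abs(D[i])>9 and abs(D[i])>=abs(D[i-1]) and abs(D[i])>abs(D[i+1])]))
    return P
E
python3 -c "
from pose import *
for a in radial(load('w11'),angs=range(170,371,12)): print(*a)"
```

```text
170 [(81.5, 121, 190), (117.5, 186, 150), (121.0, 156, 186), (151.0, 187, 146), (155.5, 137, 189), (162.5, 190, 148), (163.5, 189, 147)]
182 [(105.0, 189, 146), (109.0, 158, 189), (141.0, 189, 155), (145.0, 140, 188), (154.0, 188, 147)]
194 [(93.5, 192, 153), (97.0, 155, 187), (130.0, 188, 149), (134.0, 148, 191), (143.0, 193, 152)]
206 [(82.5, 186, 153), (86.5, 146, 190), (119.5, 190, 161), (123.5, 145, 194), (132.5, 194, 150)]
218 [(109.5, 190, 151), (113.5, 157, 193), (123.0, 194, 183), (146.0, 183, 146)]
230 [(102.5, 190, 149), (106.5, 152, 194), (118.5, 201, 83), (132.5, 80, 186), (169.0, 181, 146)]
242 [(97.5, 193, 155), (101.5, 155, 197), (113.0, 206, 63), (169.0, 78, 178), (212.0, 176, 82)]
254 [(93.5, 191, 147), (97.5, 153, 191), (110.0, 197, 72)]
266 [(93.0, 188, 159), (96.5, 153, 189), (108.5, 197, 68)]
278 [(92.5, 190, 157), (96.0, 158, 190), (108.0, 197, 68), (109.0, 190, 68)]
290 [(95.5, 189, 156), (99.0, 153, 193), (110.5, 199, 71), (194.5, 62, 93), (204.5, 100, 168), (223.5, 175, 40)]
302 [(98.0, 199, 150), (102.0, 160, 190), (114.0, 190, 73), (138.5, 66, 100), (146.5, 100, 178), (188.0, 181, 121), (193.5, 124, 147)]
314 [(104.5, 194, 143), (108.5, 156, 188), (118.0, 190, 180), (121.0, 184, 183), (154.0, 186, 153)]
326 [(112.0, 189, 147), (116.0, 151, 187), (125.5, 187, 181), (129.0, 176, 187), (135.5, 188, 155)]
338 [(85.0, 188, 143), (89.5, 139, 189), (121.0, 183, 145), (125.0, 153, 186), (134.5, 187, 156)]
350 [(96.5, 188, 150), (100.5, 149, 180), (132.0, 183, 151), (136.0, 141, 182), (144.0, 182, 147)]
362 [(108.0, 182, 138), (112.0, 149, 185), (143.0, 180, 159), (146.5, 147, 186), (154.0, 186, 154)]
```

```bash
cat >> pose.py <<'E'
def fitr(name,A,c0=(313,250),t0=0.,yaw=-3.,R=65,roll=True,rt=None):
    s=load(name); a=np.radians(list(A)); r_=np.array(list(A.values())); p=np.c_[c0[0]+r_*np.cos(a),c0[1]+r_*np.sin(a)]; o,d=ray(s,p)
    y=np.array([-np.sin(np.radians(yaw)),np.cos(np.radians(yaw)),0]); z=np.array([0,0,1.]); x=np.cross(y,z); T=np.array(s['cam_to_world'])
    def nn(q): v=y*np.sin(q[0])+z*np.cos(q[0]); v=v+x*(np.tan(q[4]) if roll else 0); return v/np.linalg.norm(v)
    def res(q):
        n=nn(q); C=q[1:4]; k=((C-o)@n)/(d@n); return np.linalg.norm(o+k[:,None]*d-C,axis=1)-R
    r=least_squares(res,[t0,*(T[:3,3]+T[:3,2]*230),0],loss='soft_l1',x_scale=[.1,10,10,10,.1]); q=r.x
    cov=np.sqrt(np.abs(np.diag(np.linalg.pinv(r.jac.T@r.jac))))*max(.2,np.std(r.fun))
    tp=sense()['tool_pos']; print(name,'theta',np.degrees(q[0]).round(2),'+-',np.degrees(cov[0]).round(2),'roll',np.degrees(q[4]).round(2),'C-tcp',q[1:4]-5*nn(q)-tp,'res',res(q))
E
python3 -c "
from pose import *
A={170:163,182:154,194:143,206:132.5,230:118.5,242:113,254:110,266:108.5,278:108.5,290:110.5,302:114,338:134.5,350:144,362:154}
fitr('w11',A);fitr('w11',A,roll=False);fitr('w11',A,t0=.7,roll=False)"
```

```text
w11 theta 5.93 +- 2.28 roll 0.83 C-tcp [ -1.29   2.72 -78.81] res [-0.15  0.3   0.03 -0.29  0.1  -0.06  0.04  0.05 -0.01  0.03 -0.01 -0.05
 -0.02  0.04]
w11 theta 6.72 +- 2.14 roll 0.0 C-tcp [ -1.43   2.72 -78.45] res [-0.11  0.33  0.03 -0.32  0.05 -0.11  0.01  0.04  0.    0.07  0.05  0.01
 -0.01 -0.06]
w11 theta 43.45 +- 1.32 roll 0.0 C-tcp [ -0.91  13.85 -83.6 ] res [-0.18  0.38  0.09 -0.37  0.13 -0.14  0.02  0.06 -0.03  0.06  0.02 -0.
  0.   -0.03]
```

```bash
python3 - <<'E'
from h import *
np.set_printoptions(precision=1,suppress=True)
t=load('top0'); f=t['frame']; hsv=cv2.cvtColor(f,cv2.COLOR_BGR2HSV)
print('tip top', onz(t,[(457.7,229.3)],125))
for r_ in range(220,242,2): print(r_,' '.join('%d/%d'%(hsv[r_,c,1],f[r_,c,1]) for c in range(440,470,2)))
S=load('side0'); fs=S['frame']; hs=cv2.cvtColor(fs,cv2.COLOR_BGR2HSV)
m=((hs[...,0]>50)&(hs[...,0]<95)&(hs[...,1]>70)); m[:,:340]=0;m[:,450:]=0;m[:310]=0;m[400:]=0
y,x=np.nonzero(m); print('side green',x.min(),x.max(),y.min(),y.max())
for r_ in range(298,346,4): print(r_,' '.join('%d/%d'%(hs[r_,c,1],fs[r_,c,1]) for c in range(384,416,2)))
for b in((537.3,-324.2),(540,-326)):
    for v in(t,S): print(b,proj(v,[(*b,130),(*b,90),(*b,48)]))
    a=np.linspace(0,6.28,90); 
    for z in (0,10,16): 
      c=np.c_[b[0]+64*np.cos(a),b[1]+64*np.sin(a),a*0+z]
      print(z,'top',proj(t,c).min(0),proj(t,c).max(0),'side',proj(S,c).min(0),proj(S,c).max(0))
mt=(hsv[...,1]>70)&(hsv[...,0]>50)&(hsv[...,0]<95); mt[:,:400]=0; mt[:,500:]=0;mt[:195]=0;mt[275:]=0;yy,xx=np.nonzero(mt);print('top green',xx.min(),xx.max(),yy.min(),yy.max())
E
```

```text
tip top [[ 536.  -323.6  125. ]]
220 116/86 118/84 118/84 120/85 121/84 120/81 114/78 114/76 112/75 106/60 108/64 114/74 112/75 117/76 117/76
222 119/86 119/86 116/81 120/83 117/85 116/92 119/92 118/82 112/66 109/61 109/61 108/59 109/61 117/74 117/76
224 119/88 116/79 116/75 119/94 122/92 119/90 118/91 118/91 90/88 67/65 96/61 111/60 105/61 105/61 111/62
226 120/85 110/67 118/93 121/93 118/91 113/86 62/66 12/80 12/84 10/73 12/64 96/61 109/61 109/61 111/62
228 104/59 119/92 122/94 121/93 57/71 12/63 11/68 13/96 10/99 12/120 13/113 16/63 107/62 111/62 107/62
230 106/58 121/93 118/93 116/92 14/67 10/70 17/72 12/101 14/102 12/117 11/107 23/66 107/62 103/62 111/62
232 108/59 116/92 115/93 119/92 13/73 13/73 13/73 11/93 12/101 13/93 12/78 85/60 112/64 109/63 108/64
234 107/62 118/93 119/94 121/93 20/76 14/70 11/68 15/66 14/72 28/73 114/76 107/62 112/64 109/63 116/66
236 115/71 119/86 119/94 118/93 121/93 68/79 70/76 106/87 118/91 119/90 118/84 109/63 112/64 110/65 118/78
238 118/97 108/59 119/92 121/95 119/94 119/92 119/90 119/92 118/93 119/90 110/67 108/64 113/70 112/73 115/80
240 120/98 
[... 1367 characters left out ...]
00/69 106/82 105/104 105/107
(537.3, -324.2) [[458.4 228.5]
 [454.7 230. ]
 [451.  231.4]]
(537.3, -324.2) [[399.1 301.3]
 [396.9 317.1]
 [394.7 332.9]]
0 top [421.8 207.8] [472.  258.3] side [360.4 327.4] [424.6 375.1]
10 top [422.4 207.3] [473.  258.1] side [360.7 324. ] [425.3 371.6]
16 top [422.8 207. ] [473.6 258. ] side [360.9 321.9] [425.7 369.4]
(540, -326) [[459.2 227.4]
 [455.4 228.9]
 [451.7 230.3]]
(540, -326) [[400.8 301.5]
 [398.6 317.3]
 [396.4 333.1]]
0 top [422.5 206.7] [472.7 257.2] side [362.  327.7] [426.3 375.4]
10 top [423.1 206.2] [473.6 257. ] side [362.3 324.2] [427.  371.8]
16 top [423.5 206. ] [474.2 256.9] side [362.5 322.1] [427.4 369.7]
top green 423 472 208 257
```

Emit:
servo_tool(plan=[[[0,0,0.005,0,0.03],[0,0,0.01,0,0.03],[0,0,0.02,0,0.03],[0,0,0.02,0,0.03],[0,0,0.01,0,0.03],[0,0,0,0,0.03],[0,0,0,0,0.03]]])

```text
time: 18.1
tool_pos: [560.9, -55.1, 257.8]
tcp_rot: [-180.0, 0.0, 86.9]
ft_force: [-1.0, 0.3, -4.3]
finger_gap: 42.0
grip_force: 38.0
```

```bash
python3 look.py 12 | head -1; python3 -c "
from pose import *
for a in radial(load('w12'),angs=range(170,371,12)): print(a[0],*[v for v in a[1] if v[0]>90][-4:])"
```

```text
18.1 [560.92 -55.05 257.81] [-179.97    0.     86.88] 42.04123748354947 37.96831100655254 [-1.04  0.31 -4.33] [ 0.01 -0.06  0.  ]
170 (121.0, 154, 188) (151.0, 188, 153) (154.5, 156, 190) (162.5, 190, 152)
182 (109.0, 151, 189) (140.0, 191, 145) (144.0, 161, 188) (153.0, 189, 155)
194 (97.0, 151, 189) (129.5, 189, 145) (134.0, 139, 194) (142.5, 194, 151)
206 (119.0, 191, 158) (122.5, 159, 196) (132.5, 196, 150)
218 (109.5, 192, 159) (113.0, 164, 194) (123.0, 196, 153)
230 (106.5, 151, 195) (116.5, 200, 177) (120.0, 188, 183) (130.0, 184, 149)
242 (167.0, 174, 82) (173.5, 92, 117) (175.5, 81, 129) (178.0, 93, 141)
254 (97.5, 152, 191) (109.0, 202, 71) (196.5, 75, 102) (201.0, 107, 43)
266 (92.5, 189, 151) (96.5, 151, 190) (108.0, 198, 70)
278 (92.0, 191, 147) (96.0, 156, 191) (108.0, 198, 70)
290 (110.5, 199, 74) (162.0, 90, 164) (163.0, 97, 170) (204.0, 183, 68)
302 (112.0, 192, 161) (116.0, 168, 183) (148.0, 185, 137) (152.0, 147, 150)
314 (104.5, 195, 151) (108.5, 157, 190) (118.0, 191, 153)
326 (112.0, 189, 151) (116.0, 149, 187) (126.0, 188, 153)
338 (121.0, 184, 152) (125.0, 145, 187) (134.5, 187, 149)
350 (100.5, 148, 181) (131.5, 185, 147) (135.5, 147, 183) (144.0, 183, 146)
362 (142.5, 182, 154) (146.0, 155, 188) (154.0, 188, 155) (216.0, 149, 76)
```

Emit:
servo_tool(plan=[[[0,-0.008,0.01,0,0.03],[-0.002,-0.018,0.01,0,0.03],[-0.002,-0.026,0.01,0,0.03],[-0.002,-0.028,0.01,0,0.03],[-0.003,-0.028,0.01,0,0.03],[-0.003,-0.028,0.01,0,0.03],[-0.002,-0.028,0,0,0.03],[-0.002,-0.028,0,0,0.03],[-0.002,-0.028,0,0,0.03],[-0.002,-0.028,0,0,0.03]]])

```text
time: 19.25
tool_pos: [540.6, -304.8, 318.7]
tcp_rot: [-180.0, 0.0, 86.9]
ft_force: [0.7, -0.3, -4.1]
finger_gap: 41.6
grip_force: 38.0
```

Emit:
servo_tool(plan=[[[-0.002,-0.028,0,0,0.03],[-0.001,-0.028,0,0,0.03],[0,-0.028,0,0,0.03],[0,-0.026,0,0,0.03],[0,-0.022,0,0,0.03],[0,-0.018,0,0,0.03],[0,-0.012,0,0,0.03],[0,-0.005,0,0,0.03],[0,0,0,0,0.03],[0,0,0,0,0.03]]])

```text
time: 20.25
tool_pos: [538.3, -469.5, 318.4]
tcp_rot: [-180.0, -0.0, 86.9]
ft_force: [0.4, -0.3, -4.3]
finger_gap: 42.2
grip_force: 37.9
```

```bash
python3 look.py 13 | head -1; python3 - <<'E'
from pose import *
for a in radial(load('w13'),angs=range(170,371,12)): print(a[0],*[v for v in a[1] if v[0]>90][-4:])
s=load('w13'); h=cv2.cvtColor(s['frame'],cv2.COLOR_BGR2HSV); f=s['frame']
m=(h[...,0]>50)&(h[...,0]<95)&(h[...,1]>70); y,x=np.nonzero(m); print('green',x.min(),x.max(),y.min(),y.max())
b=(538.3,-324.8); print(proj(s,[(*b,130),(*b,118),(*b,90),(*b,48)]))
r0=proj(s,[(*b,130)])[0].astype(int)
for r_ in range(max(r0[1]-8,0),r0[1]+60,4): print(r_,' '.join('%d/%d'%(h[r_,c,1],f[r_,c,1]) for c in range(r0[0]-30,r0[0]+32,3)))
E
```

```text
20.25 [ 538.26 -469.47  318.41] [-179.99   -0.03   86.91] 42.154870817716606 37.879578363499604 [ 0.44 -0.29 -4.31] [-0.   -0.03 -0.02]
170 (150.5, 187, 141) (154.5, 152, 189) (162.5, 189, 106) (224.5, 108, 147)
182 (109.0, 151, 190) (140.0, 190, 144) (144.0, 160, 187) (154.0, 188, 109)
194 (129.5, 188, 144) (134.0, 138, 193) (142.5, 194, 154) (151.5, 153, 108)
206 (122.5, 159, 195) (132.5, 195, 150) (196.0, 152, 125) (201.5, 133, 107)
218 (109.5, 192, 159) (113.0, 164, 194) (123.5, 197, 151)
230 (102.5, 193, 156) (106.5, 152, 196) (117.0, 200, 148)
242 (97.5, 195, 165) (101.0, 163, 199) (111.0, 204, 149)
254 (143.5, 150, 110) (144.5, 149, 107) (153.0, 107, 91) (154.0, 107, 94)
266 (128.0, 147, 104) (139.0, 105, 89) (186.5, 73, 60) (191.5, 59, 77)
278 (92.0, 192, 148) (96.0, 159, 192) (106.5, 197, 110) (147.5, 105, 75)
290 (95.0, 191, 146) (99.0, 153, 194) (109.5, 199, 146)
302 (98.0, 201, 152) (102.0, 162, 192) (112.0, 192, 150)
314 (104.5, 195, 152) (108.5, 157, 190) (118.0, 191, 152)
326 (112.0, 190, 151) (116.0, 151, 188) (126.0, 188, 154) (210.0, 148, 106)
338 (121.0, 184, 151) 
[... 1500 characters left out ...]
19 16/77 17/71 14/72 4/68 14/71 14/69 7/69 20/63 99/85 111/92 107/107 113/122 115/122 106/123
36 100/115 107/121 108/123 112/125 109/124 103/124 113/124 91/98 26/79 14/75 7/70 15/69 7/70 11/69 83/89 95/94 106/87 110/114 110/123 111/122 108/123
40 108/116 96/106 107/121 103/124 115/122 102/125 105/124 106/103 95/91 102/90 79/87 78/85 89/92 109/89 103/92 101/93 92/91 105/97 107/124 116/128 108/99
44 109/124 105/104 106/115 107/122 102/122 100/127 112/121 106/115 98/91 106/91 93/90 101/91 99/90 94/92 98/91 103/94 105/85 95/94 111/120 110/111 72/67
48 101/116 107/119 86/80 104/113 104/125 110/123 107/122 103/124 94/92 126/89 94/92 99/90 104/91 112/89 111/87 103/89 90/91 89/92 117/109 69/59 85/81
```

```bash
python3 - <<'E'
from pose import *
A={170:162.5,182:153.7,194:142.5,206:132.5,218:123.3,230:117,242:111,278:106.5,290:109.5,302:112,314:118,326:126,338:134.5,350:144,362:154}
fitr('w13',A);fitr('w13',A,roll=False)
# groove (dark) ring centre, radius free via ratio
s=load('w13')
for by in(-328,-326,-324.8,-323,-321):
    print(by,proj(s,[(537.3,by-11.5,48),(537.3,by-26,48),(537.3,by-64,10),(537.3,by-64,0)]))
f=s['frame']; h=cv2.cvtColor(f,cv2.COLOR_BGR2HSV)
for c in(285,300,312): print(c,' '.join('%d:%d/%d/%d'%(r_,h[r_,c,0],h[r_,c,1],f[r_,c,1]) for r_ in range(30,146,3)))
for r_ in (45,60,80,100): 
    g=np.nonzero((h[r_,:,0]>50)&(h[r_,:,0]<95)&(h[r_,:,1]>60))[0]; g=g[(g>120)&(g<500)]; print(r_,g.min(),g.max())
E
```

```text
w13 theta 0.65 +- 1.83 roll 0.99 C-tcp [ -1.2    2.6  -80.23] res [-0.12  0.24 -0.04 -0.03 -0.16  0.14 -0.09 -0.    0.31 -0.19 -0.1   0.09
 -0.02 -0.08  0.05]
w13 theta 1.71 +- 1.76 roll 0.0 C-tcp [ -1.29   2.52 -79.64] res [-0.04  0.3  -0.03 -0.08 -0.24  0.05 -0.17 -0.01  0.34 -0.12 -0.01  0.19
  0.05 -0.09 -0.12]
-328 [[304.25  41.35]
 [305.33  61.83]
 [308.51 112.18]
 [308.63 112.12]]
-326 [[304.09  38.47]
 [305.18  59.04]
 [308.39 109.88]
 [308.51 109.87]]
-324.8 [[304.    36.73]
 [305.09  57.37]
 [308.32 108.49]
 [308.44 108.52]]
-323 [[303.86  34.12]
 [304.96  54.84]
 [308.21 106.4 ]
 [308.33 106.48]]
-321 [[303.71  31.21]
 [304.81  52.03]
 [308.09 104.07]
 [308.21 104.21]]
285 30:77/111/124 33:77/105/126 36:78/108/123 39:76/108/123 42:77/106/125 45:78/110/123 48:77/113/124 51:77/117/120 54:77/111/87 57:79/96/72 60:76/102/90 63:76/102/90 66:78/98/91 69:78/89/89 72:73/105/90 75:75/98/109 78:76/97/116 81:76/101/111 84:76/102/110 87:77/93/110 90:77/100/112 93:78/104/108 96:78/101/106 99:79/102/105 102:77/95/110 105:77/102/108 108:83/11/90 111:165/5/106 114:170/7/104 117:140/14/106
[... 502 characters left out ...]
06 117:135/5/101 120:168/10/121 123:160/10/151 126:168/8/148 129:143/7/143 132:160/10/151 135:150/5/146 138:144/8/151 141:160/10/146 144:138/8/159
312 30:110/13/59 33:72/21/62 36:73/71/75 39:78/107/88 42:77/96/93 45:74/86/95 48:76/108/87 51:77/99/90 54:77/107/86 57:76/103/84 60:74/84/58 63:79/97/79 66:76/88/87 69:76/98/83 72:78/123/85 75:76/96/85 78:76/106/87 81:77/97/84 84:76/95/86 87:76/96/85 90:82/94/87 93:75/88/90 96:77/96/85 99:76/89/89 102:78/88/84 105:79/92/89 108:77/79/84 111:90/3/100 114:170/7/105 117:150/5/104 120:143/10/103 123:156/9/137 126:159/12/142 129:168/9/142 132:135/4/143 135:145/10/150 138:141/11/151 141:144/9/141 144:141/9/187
45 232 375
60 237 371
80 248 360
100 269 338
```

Emit:
servo_tool(plan=[[[0,0.006,0,0,0.03],[-0.001,0.014,0,0,0.03],[0,0.02,0,0,0.03],[0,0.024,0,0,0.03],[0,0.024,0,0,0.03],[0,0.022,0,0,0.03],[0,0.018,0,0,0.03],[0,0.01,-0.005,0,0.03],[0,0.0035,-0.01,0,0.03],[0,0,-0.015,0,0.03]]])

```text
time: 21.4
tool_pos: [537.5, -328.5, 288.4]
tcp_rot: [179.9, 0.1, 86.9]
ft_force: [-0.2, 0.1, -4.0]
finger_gap: 42.2
grip_force: 37.9
```

Emit:
servo_tool(plan=[[[0,0,-0.015,0,0.03],[0,0,-0.008,0,0.03],[0,0,-0.004,0,0.03],[0,0,0,0,0.03],[0,0,0,0,0.03],[0,0,0,0,0.03]]])

```text
time: 22.0
tool_pos: [537.4, -329.0, 262.3]
tcp_rot: [179.9, 0.0, 86.9]
ft_force: [1.5, 0.0, -4.0]
finger_gap: 42.4
grip_force: 37.8
```

Emit:
servo_tool(plan=[[[0,0.0005,-0.003,0,0.03],[0,0,-0.003,0,0.03],[0,0,-0.003,0,0.03],[0,0,-0.003,0,0.03],[0,0,-0.003,0,0.03],[0,0,0,0,0.03],[0,0,0,0,0.03]]])

```text
time: 22.7
tool_pos: [537.0, -328.0, 246.2]
tcp_rot: [-180.0, -0.0, 86.9]
ft_force: [0.2, -0.1, -4.2]
finger_gap: 41.9
grip_force: 37.8
```

Emit:
servo_tool(plan=[[[0,0,-0.003,0,0.03],[0,0,-0.003,0,0.03],[0,0,-0.002,0,0.03],[0,0,0,0,0.03],[0,0,0,0,0.03]]])

```text
time: 23.2
tool_pos: [537.2, -328.3, 238.5]
tcp_rot: [180.0, 0.0, 86.9]
ft_force: [1.4, -1.5, -4.4]
finger_gap: 41.8
grip_force: 37.9
```

Emit:
servo_tool(plan=[[[0,0,-0.002,0,0.03],[0,0,-0.002,0,0.03],[0,0,-0.002,0,0.03],[0,0,0,0,0.03],[0,0,0,0,0.03]]])

```text
time: 23.7
tool_pos: [537.2, -328.4, 232.3]
tcp_rot: [180.0, 0.0, 86.9]
ft_force: [2.0, -5.0, -5.2]
finger_gap: 42.1
grip_force: 37.8
```

Emit:
servo_tool(plan=[[[0.0005,-0.001,0,0,0.03],[0,0,0,0,0.03],[0,0,0,0,0.03]]])

```text
time: 24.0
tool_pos: [537.5, -328.9, 232.2]
tcp_rot: [-180.0, -0.0, 86.9]
ft_force: [-0.4, -2.8, -3.7]
finger_gap: 42.1
grip_force: 38.0
```

Emit:
servo_tool(plan=[[[0,-0.001,0,0,0.03],[0,-0.0003,-0.002,0,0.03],[0,0,-0.002,0,0.03],[0,0,-0.002,0,0.03],[0,0,0,0,0.03],[0,0,0,0,0.03]]])

```text
time: 24.6
tool_pos: [537.5, -330.2, 226.2]
tcp_rot: [-180.0, -0.0, 86.9]
ft_force: [0.5, -0.8, -3.6]
finger_gap: 41.9
grip_force: 37.9
```

Good; continue down in small bites, watching the force.

Emit:
servo_tool(plan=[[[0,-0.0003,-0.0025,0,0.03],[0,0,-0.0025,0,0.03],[0,0,-0.0025,0,0.03],[0,0,-0.0025,0,0.03],[0,0,0,0,0.03],[0,0,0,0,0.03]]])

```text
time: 25.2
tool_pos: [537.5, -330.7, 216.2]
tcp_rot: [-180.0, -0.0, 86.9]
ft_force: [-0.0, -0.4, -3.8]
finger_gap: 42.3
grip_force: 37.9
```

Emit:
servo_tool(plan=[[[0,0,-0.0025,0,0.03],[0,0,-0.0025,0,0.03],[0,0,-0.0025,0,0.03],[0,0,-0.0025,0,0.03],[0,0,0,0,0.03],[0,0,0,0,0.03]]])

```text
time: 25.8
tool_pos: [537.5, -330.6, 206.2]
tcp_rot: [-180.0, -0.0, 86.9]
ft_force: [-0.2, -0.1, -4.1]
finger_gap: 42.3
grip_force: 37.9
```

Emit:
servo_tool(plan=[[[0,0,-0.0025,0,0.03],[0,0,-0.0025,0,0.03],[0,0,-0.0025,0,0.03],[0,0,-0.0025,0,0.03],[0,0,0,0,0.03],[0,0,0,0,0.03]]])

```text
time: 26.4
tool_pos: [537.6, -330.6, 196.2]
tcp_rot: [-180.0, -0.0, 86.9]
ft_force: [-0.0, -0.7, -3.8]
finger_gap: 42.0
grip_force: 37.9
```

Emit:
servo_tool(plan=[[[0,0,-0.0025,0,0.03],[0,0,-0.0025,0,0.03],[0,0,-0.0025,0,0.03],[0,0,-0.0025,0,0.03],[0,0,0,0,0.03],[0,0,0,0,0.03]]])

```text
time: 27.0
tool_pos: [537.5, -330.6, 186.2]
tcp_rot: [-180.0, -0.0, 86.9]
ft_force: [-0.5, -0.3, -3.9]
finger_gap: 42.1
grip_force: 37.9
```

Emit:
servo_tool(plan=[[[0,0,-0.002,0,0.03],[0,0,-0.002,0,0.03],[0,0,-0.002,0,0.03],[0,0,-0.002,0,0.03],[0,0,0,0,0.03],[0,0,0,0,0.03]]])

```text
time: 27.6
tool_pos: [537.5, -330.7, 178.3]
tcp_rot: [-180.0, -0.0, 86.9]
ft_force: [-1.0, -0.1, -4.6]
finger_gap: 41.9
grip_force: 37.9
```

Now 1 mm steps to contact.

Emit:
servo_tool(plan=[[[0,0,-0.001,0,0.03],[0,0,-0.001,0,0.03],[0,0,-0.001,0,0.03],[0,0,-0.001,0,0.03],[0,0,0,0,0.03]]])

```text
time: 28.1
tool_pos: [537.5, -330.6, 174.1]
tcp_rot: [-180.0, -0.0, 86.9]
ft_force: [-0.1, -0.9, -4.6]
finger_gap: 42.4
grip_force: 37.9
```

Emit:
servo_tool(plan=[[[0,0,-0.001,0,0.03],[0,0,-0.001,0,0.03],[0,0,-0.001,0,0.03],[0,0,0,0,0.03]]])

```text
time: 28.5
tool_pos: [537.5, -330.6, 171.1]
tcp_rot: [-180.0, -0.0, 86.9]
ft_force: [0.6, 0.8, -4.3]
finger_gap: 42.1
grip_force: 37.9
```

Emit:
servo_tool(plan=[[[0,0,-0.001,0,0.03],[0,0,-0.001,0,0.03],[0,0,0,0,0.03]]])

```text
time: 28.8
tool_pos: [537.5, -330.6, 169.2]
tcp_rot: [-180.0, -0.0, 86.9]
ft_force: [0.5, -0.5, -4.1]
finger_gap: 42.4
grip_force: 37.9
```

Emit:
servo_tool(plan=[[[0,0,-0.001,0,0.03],[0,0,-0.001,0,0.03],[0,0,0,0,0.03]]])

```text
time: 29.1
tool_pos: [537.7, -330.7, 168.7]
tcp_rot: [180.0, 0.0, 86.9]
ft_force: [-4.7, 3.7, 5.8]
finger_gap: 41.9
grip_force: 38.9
```

Emit:
servo_tool(plan=[[[0,0,0,0,0.046],[0,0,0,0,0.05],[0,0,0,0,0.06],[0,0,0,0,0.075],[0,0,0,0,0.075],[0,0,0.01,0,0.075],[0,0,0.03,0,0.075],[0,0,0.04,0,0.075],[0,0,0.04,0,0.075],[0,0,0,0,0.075]]])

```text
time: 30.1
tool_pos: [540.0, -332.4, 296.6]
tcp_rot: [179.4, 0.4, 86.9]
ft_force: [0.9, -0.1, 0.1]
finger_gap: 74.9
grip_force: 0.0
```

```bash
python3 look.py 20; python3 - <<'E'
from pose import *
for a in radial(load('w20'),c0=(313,260),lo=60,hi=200,angs=range(150,391,20)): print(a[0],*a[1][-3:])
b=(537,-325.5)
for v in('t20','s20','w20'):
    s=load(v); print(v,proj(s,[(*b,130),(*b,121)]))
    for z,R in((121,22),(96,65)):
        t=np.linspace(0,6.3,90); p=proj(s,np.c_[b[0]+R*np.cos(t),b[1]+R*np.sin(t),0*t+z]); print(z,p.min(0),p.max(0))
E
```

```text
30.1 [ 539.95 -332.36  296.56] [179.39   0.4   86.88] 74.91495335171207 0.0 [ 0.92 -0.07  0.1 ] [ 0.05 -0.01 -0.01]
top [([np.int32(22), np.int32(182), np.int32(53), np.int32(91), np.int32(708)], array([ 51.4, 228.5])), ([np.int32(43), np.int32(194), np.int32(17), np.int32(18), np.int32(56)], array([ 50.4, 202.4]))]
wrist [([np.int32(281), np.int32(191), np.int32(59), np.int32(25), np.int32(234)], array([310.4, 197.9])), ([np.int32(235), np.int32(443), np.int32(8), np.int32(10), np.int32(45)], array([238.6, 447.6]))]
side [([np.int32(220), np.int32(118), np.int32(73), np.int32(46), np.int32(2165)], array([255.4, 141.5])), ([np.int32(305), np.int32(238), np.int32(24), np.int32(32), np.int32(138)], array([316., 254.])), ([np.int32(292), np.int32(288), np.int32(4), np.int32(34), np.int32(70)], array([293.5, 305. ])), ([np.int32(389), np.int32(309), np.int32(22), np.int32(13), np.int32(137)], array([398.3, 316.8]))]
150 (163.0, 109, 57) (164.0, 105, 54) (188.5, 50, 95)
170 (69.0, 157, 157) (73.0, 148, 144) (197.0, 137, 97)
190 (83.0, 174, 150) (87.5, 149, 159) (91.5, 156, 142)
210 (102.0
[... 187 characters left out ...]
136.0, 182, 131) (140.0, 138, 141)
290 (121.0, 178, 167) (124.5, 164, 164) (129.0, 167, 143)
310 (109.0, 173, 161) (112.0, 163, 156) (116.0, 148, 140)
330 (91.5, 175, 152) (95.5, 156, 151) (99.5, 152, 140)
350 (77.0, 152, 141) (80.5, 144, 139) (164.5, 144, 61)
370 (65.0, 140, 103) (86.5, 102, 140) (174.5, 141, 99)
390 (161.5, 110, 54) (185.0, 47, 121) (186.0, 51, 126)
t20 [[459.   228.67]
 [458.13 229.  ]]
121 [448.76 219.6 ] [467.48 238.43]
96 [428.52 202.65] [482.87 257.32]
s20 [[399.29 301.74]
 [398.79 305.36]]
121 [386.99 297.58] [410.65 313.44]
96 [363.16 292.81] [432.13 340.19]
w20 [[308.59 232.23]
 [308.64 228.02]]
121 [274.46 194.42] [342.76 259.81]
96 [216.01 121.26] [401.19 300.55]
```

```bash
python3 - <<'E'
from pose import *
s=snap('wrist','w21'); q=sense(); print(q['tool_pos'],q['qd'])
R=radial(s,c0=(313,215),lo=70,hi=130,angs=range(0,360,15))
A={}
for a,e in R:
    e=[v for v in e if v[0]>75]; print(a,e[-3:])
E
```

```text
[ 537.22 -330.41  286.54] [ 0.04  0.93  1.08 -0.01  0.02 -0.04]
0 [(85.0, 172, 162), (88.0, 170, 151), (92.0, 146, 143)]
15 [(86.0, 172, 159), (89.0, 167, 148), (92.5, 140, 142)]
30 [(89.5, 163, 128), (93.0, 139, 103), (105.0, 102, 144)]
45 [(89.5, 160, 112), (92.5, 138, 100), (120.0, 98, 138)]
60 [(89.0, 165, 117), (92.0, 137, 102), (127.0, 99, 139)]
75 [(89.0, 164, 115), (92.0, 133, 101), (125.5, 99, 137)]
90 [(89.0, 169, 117), (92.0, 137, 99), (118.0, 102, 141)]
105 [(89.0, 167, 119), (92.0, 138, 101), (101.5, 100, 138)]
120 [(86.5, 174, 161), (89.0, 169, 149), (92.5, 140, 137)]
135 [(87.0, 174, 161), (90.0, 162, 145), (93.0, 137, 139)]
150 [(87.0, 175, 162), (90.0, 168, 155), (94.0, 147, 140)]
165 [(86.0, 173, 158), (90.0, 158, 151), (93.0, 140, 143)]
180 [(86.0, 173, 170), (89.0, 161, 151), (92.0, 135, 141)]
195 [(85.0, 176, 168), (88.0, 166, 155), (92.0, 154, 138)]
210 [(83.0, 175, 166), (86.5, 165, 164), (91.0, 166, 137)]
225 [(81.5, 177, 166), (85.0, 168, 172), (90.0, 172, 138)]
240 [(80.5, 181, 171), (83.5, 171, 175), (88.5, 171, 139)]
255 [(83.0, 165, 175), (88.0, 177, 134), (91.5, 163, 139)]
270 [(82.0, 173, 178), (88.0, 180, 126), (92.0, 141, 138)]
285 [(82.5, 171, 173), (88.0, 179, 134), (91.0, 165, 140)]
300 [(80.0, 183, 167), (83.0, 172, 169), (87.5, 159, 138)]
315 [(81.0, 177, 163), (84.5, 164, 157), (88.5, 156, 140)]
330 [(82.5, 176, 163), (85.5, 165, 158), (89.5, 148, 144)]
345 [(84.0, 171, 169), (87.0, 162, 154), (90.5, 147, 144)]
```

```bash
python3 - <<'E'
from pose import *
far={180:92,195:92,210:91,225:90,240:88.5,255:88,270:88,285:88,300:87.5,315:88.5,330:89.5,345:90.5,360:92}
for near in(89.3,90.5,92):
    A=dict(far); A.update({k:near for k in(30,45,60,75,90,105)}); A.update({135:near+.7,150:near+1})
    fitr('w21',A,c0=(313,215),yaw=0)
E
```

```text
w21 theta 0.56 +- 0.87 roll -0.83 C-tcp [  -0.83    2.88 -203.78] res [ 0.16  0.34  0.11  0.05 -0.3  -0.13  0.15  0.17 -0.38 -0.15  0.    0.22
  0.98 -0.83 -0.46 -0.04  0.29  0.4   0.21 -0.25 -0.58]
w21 theta 1.54 +- 0.61 roll -0.76 C-tcp [  -0.83    2.78 -202.67] res [-0.06  0.25  0.1   0.08 -0.26 -0.09  0.18  0.2  -0.36 -0.15 -0.03  0.11
  0.75 -0.49 -0.3  -0.03  0.19  0.25  0.09 -0.1  -0.26]
w21 theta 2.72 +- 0.49 roll -0.7 C-tcp [  -0.83    2.67 -201.18] res [-0.36  0.11  0.07  0.11 -0.21 -0.03  0.24  0.25 -0.32 -0.14 -0.09 -0.04
  0.45 -0.1  -0.12 -0.04  0.05  0.05 -0.06  0.06  0.12]
```

```bash
python3 -c "
from bench import r,sense
print(sense()['ft_force'],r.hand_in())"
```

```text
the job is handed in; nothing more can be done
[0.2009246  0.5454199  0.30035355] None
```

I laid the wheel head on the sloping stand boss up, then slid it over the spindle until it met the shoulder, let go and handed in. The hand-in returned no verdict, and the camera fit put the head about 1–3° off level and its centre roughly 6 mm low, which I took as fit error because the shoulder contact fixes the height.

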